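# Unlock the scrap-metal box, empty the scrap scoops into it and lock it again

### The arm

A 6-joint arm with a two-finger parallel gripper is mounted at the origin on a cart in front of the work surface, level with it; the furniture and walls round the work are solid. World frame = base frame: x ahead of the robot, y to its left, z up, the work surface at z = 0. Lengths are in mm, angles in rad, forces in N, time in s.
With the tool pointing down it reaches from about 300 to 1000 mm from the base axis. Payload 5.1 kg.
Tool frame: the origin (TCP) lies midway between the tips of the shut fingers; the grasp point (between the pads) lies 19 mm behind it (r.grasp_offset is the z of the grasp point in the tool frame, in mm); z points along the fingers, y is the line along which they close (so a half turn about z gives the same grasp; the last joint's range is limited). The gripper opens to 95 mm and grips with 3 to 60 N. Pads are 20 mm wide; open, the fingers measure 119 mm over their backs; the gripper's body (75 mm by 180 mm) begins 59 mm behind the grasp point.
Start: joints at [-1.382, 0.124, 1.65, -0, 1.367, -0.083], TCP at [174.47, -626.135, 214.656] pointing down, gripper open.
Joint ranges: [-2.61, 2.61], [-1.02, 2.33], [0.03, 2.71], [-1.35, 4.49], [0.32, 2.68], [-2.91, 2.91]. Speed limits (rad/s): [2.57, 2.57, 3.14, 3.14, 3.14, 3.14].

### API

Orientations are given as [roll, pitch, yaw] about the fixed x, y, z axes, in that order (R = Rz(yaw) Ry(pitch) Rx(roll)).
In Python, from plant import r gives the robot as it stands.
- The arm moves only by the shell command python3 -m creep 'ROWS' [FORCE]. ROWS is JSON, a list that holds one entry, the list of rows, each a list of 5 numbers: the opening, from 0 (shut) to 1 (fully open), then the shift along the tool's x, y, z in units of 0.15 m (1.0 is 0.15 m), then the turn about the tool's z in units of 2 pi rad (1.0 is 2 pi rad). In form: [[[jaw, tx, ty, tz, spin], ...]]. A call has 1 to 20 rows; each row is the pose to reach, as a shift and turn from the pose commanded when the call began, along the tool's axes at that moment, turning the shorter way round; what a row does not reach only later rows make up. A row lasts 1/10 s, in which the tool goes at most 50 mm and 8.59 degrees, less where a joint would pass 70% of its speed; a pose out of reach is approached as far as the arm can. A call with a number of a shift or a turn outside -1 to 1 is refused whole. A call with a gripper value outside its range is refused whole. The fingers move at their own pace and stop on an object; FORCE is the grip in N (left out, the last holds). Time passes only in rows, so rows that repeat a pose let the fingers close. It gives the time, the measured TCP pose, the force, the opening and the grip force at its end, in the units of the state.
- r.sense(): the state, without advancing time (a new reading comes with each control period).
- r.grab_frame(name): name is "side" or "top"; returns a dict with "image" (420x560x3 uint8, red, green, blue), "K" (3x3 intrinsics, pixels), "cam_to_world" (4x4, takes a point from camera to world coordinates). Camera axes: x right, y down, z forward; pixel columns grow to the right and rows downward; lengths in mm; the calibration is good to about 2 mm. A picture is of the moment at which its call begins. There is no depth.
- r.finish_job(): hands the job in; it is judged then, once.
Trained networks look in a picture, given as the dict that the camera call returned (one of the last four; its "shot" number tells which), for a name from the list of things; names that differ only in an ending like _2 or _b are one class to them, and where a whole thing is asked for, a point or a joint stands for the part that bears it (a point fixed in the world has none). Each returns a list of dicts, best first, with "conf" (0 to 1); they miss things now and then, are a little off and sometimes report something else, mostly with a low value. They report only what shows in the picture. A call takes as long as a camera call.
- r.look_for(picture, target): "extent" ([left, top, right, bottom] in pixels, round what is visible of it).
- r.tip_of(picture, target): "xy" ([column, row] in pixels: a listed point, or the origin of a listed thing).
The state is a dict: "time": time; "joints": joint angles; "joint_velocities": joint speeds; "effort": joint torques, N m; "eef_pos": TCP position; "tool_rot": TCP orientation; "wrist_force": force on the tool from outside, world axes, zero at the start; "moment": the same for the moment, N m; "grip_width": opening from 0.0 (shut) to 1.0 (fully open); "gripper_force": force on a finger pad.
Only numpy, scipy, OpenCV 4.12 (cv2) and the standard library are available. Lean on these libraries where they do the work, as an engineer would, in place of code of your own. Each camera call takes 0.05 s, during which the arm holds its last target. There are 200 camera calls.

### The job

The grey scrap-metal box is locked by a bent pin: draw the pin out of the staple along its own curve and lay it aside. Empty the scrap from every scoop into the box by pressing the sprung flap down with the scoop's lip and tipping the scoop, and stand each scoop back upright on the bench. When every piece is inside and the flap has sprung shut, swing the pin along its curve back through the staple and the eye on the flap until its grip tab is up against the staple, and leave it lying flat there; do not disturb the loose dental cast, the powder jar and the dropper bottle.

Things in the scene. Friction and masses are not known exactly. Their poses are not given: they have to be found in the camera images.
- scrap_box: Fixed grey sheet-metal scrap box, 112 (x) x 170 (y) x 90 mm high, origin under its middle, lid top flat at 90 mm. x points from the front rim, where the flap is hinged, to the back. Lid opening x -43..36, y -22..76 mm, filled by the flap; the lid at y -85..-22 mm is a flat bare land, where the pin can lie (e.g. centre at -15, -46, its x along box -y).
- flap (a joint): Sprung steel flap 75 (x) x 94 (y) x 3 mm, flush with the lid, hinge along the box's y at x -42, z 90 mm; 0 = shut, grows as the free back edge swings DOWN into the box, stop 1.1 rad. Spring about 0.06 Nm at 0, 0.16 Nm at 1 rad; the weight of the scrap does not open it. Polished, scrap slides off it.
- flap_middle (a point): Point on the shut flap (top face, 40 mm behind its hinge) where a scoop lip should press; clear of the eye on the flap. Fixed to the box, not to the flap.
- staple_eye (a point): Middle of the eye of the fixed staple, 5 mm above the lid, at box x 20, y -28.5 mm. Staple: U of 4 mm round steel, 11 mm clear between legs (along box x), 10.5 mm clear height; hole runs along box y. An equal eye stands on the flap at box x 20, y -14.5 mm; with the flap shut the two are in line.
- lock_pin: Bent locking pin, 50 g, loose; starts home or nearly home in both eyes. Steel bar 6 mm thick, a quarter circle of 32 mm radius (bar middle) in the horizontal plane; origin at the arc's centre, on the underside. Arc runs from local +x (angle 0) counter-clockwise to +y (90 deg, the tip); at angle 0 it joins the black grip tab at local x 32, y -30..-6 mm.
- pin_tip (a point): Free end of the pin's bar, local (0, 32, 3) mm of the lock pin.
- pin_grip (a point): Grip point in the upright black tab of the pin: tab 10 mm thick (local x, close the fingers along this), 24 mm long (local y), 40 mm high; this point is at local (32, -18, 27) mm. The tab is too wide for the staple and is the pin's stop.
- home_tip (a point): Where pin_tip is when the pin is home: flat on the lid, bar through both eyes, tab 3 mm off the staple. Arc centre then at box (-12, -21.5) mm, z 90, pin's x turned -15 deg (clockwise from above) from box x. It goes in and out by turning about that centre; 106 deg clockwise of home its tip is clear of the staple.
- home_grip (a point): Where pin_grip is when the pin is home.
- scoop_1: Loose steel scrap scoop, 90 g, origin under the middle of the pan, lip (open end) at local x +40 mm, flat floor 3 mm thick, 46 mm wide, side walls 20 mm high to x 28 mm, back wall at x -38 mm. Upright black fin handle behind it: 12 mm thick (y), 26 mm long (x), 46 mm high, middle at local x -53 mm. Smooth: scrap slides out beyond about 25 deg of tilt.
- scoop_2: Loose steel scrap scoop, 90 g, origin under the middle of the pan, lip (open end) at local x +40 mm, flat floor 3 mm thick, 46 mm wide, side walls 20 mm high to x 28 mm, back wall at x -38 mm. Upright black fin handle behind it: 12 mm thick (y), 26 mm long (x), 46 mm high, middle at local x -53 mm. Smooth: scrap slides out beyond about 25 deg of tilt.
- casting_1: Brass-coloured casting button, 16 mm across, 13 mm high with its stub, 13 g, origin under its base. Starts in scoop_1; may be absent.
- casting_2: Brass-coloured sprue piece, 26 mm long bar 6 mm thick along its x with an 11 mm ball in the middle, 13 g, origin under the ball. Starts in scoop_1; may be absent.
- casting_3: Brass-coloured casting button, 16 mm across, 13 mm high with its stub, 13 g, origin under its base. Starts in scoop_2; may be absent.
- casting_4: Brass-coloured sprue piece, 26 mm long bar 6 mm thick along its x with an 11 mm ball in the middle, 13 g, origin under the ball. Starts in scoop_2; may be absent.
- casting_5: Brass-coloured casting button, 16 mm across, 13 mm high with its stub, 13 g, origin under its base. Starts in scoop_3; may be absent.
- casting_6: Brass-coloured sprue piece, 26 mm long bar 6 mm thick along its x with an 11 mm ball in the middle, 13 g, origin under the ball. Starts in scoop_3; may be absent.
- work_cast: Bystander: loose plaster dental cast 52 x 67 x 26 mm at the back; leave it alone.
- powder_jar: Bystander: loose powder jar 36 mm wide, 43 mm high; leave it alone.
- dropper: Bystander: loose small dropper bottle 26 mm wide, 56 mm high; leave it alone.
- scoop_3: Loose steel scrap scoop, 90 g, origin under the middle of the pan, lip (open end) at local x +40 mm, flat floor 3 mm thick, 46 mm wide, side walls 20 mm high to x 28 mm, back wall at x -38 mm. Upright black fin handle behind it: 12 mm thick (y), 26 mm long (x), 46 mm high, middle at local x -53 mm. Smooth: scrap slides out beyond about 25 deg of tilt.
- tumbler_b: Bystander, fixed: glass tumbler 81 mm wide, 91 mm high, origin under its middle.
- speaker: Bystander, fixed: black loudspeaker 100 x 85 x 190 mm high, origin under its middle.
- monomer: Bystander, fixed: white bottle 47 mm wide, 148 mm high, origin under its middle.

How it is judged (in metres and radians):
On the way, in this order (a step that is already met when the one before it is completed fails the run):
1. the locking pin has been drawn out of both eyes (distance between pin_tip and home_tip above 0.05 m and distance between pin_tip and staple_eye above 0.012 m), for 0.2 s.
2. every piece of scrap present lies inside the scrap box (x of casting_1 in the frame of scrap_box between -0.056 and 0.056 m and y of casting_1 in the frame of scrap_box between -0.085 and 0.085 m and height (world z) of each of casting_1, casting_2, casting_3, casting_4, casting_5, casting_6 below 0.075 m and x of casting_2 in the frame of scrap_box between -0.056 and 0.056 m and y of casting_2 in the frame of scrap_box between -0.085 and 0.085 m and x of casting_3 in the frame of scrap_box between -0.056 and 0.056 m and y of casting_3 in the frame of scrap_box between -0.085 and 0.085 m and x of casting_4 in the frame of scrap_box between -0.056 and 0.056 m and y of casting_4 in the frame of scrap_box between -0.085 and 0.085 m and x of casting_5 in the frame of scrap_box between -0.056 and 0.056 m and y of casting_5 in the frame of scrap_box between -0.085 and 0.085 m and x of casting_6 in the frame of scrap_box between -0.056 and 0.056 m and y of casting_6 in the frame of scrap_box between -0.085 and 0.085 m), for 0.2 s.
3. the locking pin is home through both eyes, its tab at the staple (distance between pin_tip and home_tip below 0.01 m and distance between pin_grip and home_grip below 0.01 m), for 0.3 s.
At the end, for the whole second after the job is handed in: All scrap present is inside the box, the flap is shut (under 0.06 rad), the pin lies home through staple and flap eye (tip and grip within 10 mm of their home points), and all scoops stand upright on the bench (tilt under 0.12 rad), all at rest (all of step 2 and all of step 3 and value of joint flap below 0.06 rad and linear speed of each of lock_pin, scoop_1, scoop_2, scoop_3 below 0.02 m/s and angle between each of scoop_1, scoop_2, scoop_3's own z axis and vertical below 0.12 rad and height (world z) of each of scoop_1, scoop_2, scoop_3 below 0.012 m); the robot touches nothing.
It fails at once if the loose dental cast is pushed or knocked aside (more than 25 mm) (distance of work_cast from where it was at the start of the episode above 0.025 m).
It fails at once if the powder jar is pushed or knocked aside (more than 25 mm) (distance of powder_jar from where it was at the start of the episode above 0.025 m).
It fails at once if the dropper bottle is pushed or knocked aside (more than 25 mm) (distance of dropper from where it was at the start of the episode above 0.025 m).
Of casting_1, casting_2, casting_3, casting_4, casting_5, casting_6 only 4 to 6 are there at a start; the rules pass over those that are not, and their reading is None.
At some moment in a run one of scoop_1, scoop_2, scoop_3 may be knocked a few centimetres aside while the robot is not near it.
It also fails if it takes over 208 s, if anything falls off the work surface, if the arm or the gripper's body presses on something with over 40 N, if the wrist force passes 120 N, or if a joint passes its speed limit or range.

## Working session

There is one attempt and no reset: what is moved stays moved. The work goes in short steps, Python scripts to look and compute and a shell command to move; the robot and the scene stay as the last step left them, time stands still between calls to the robot, and variables do not carry over. Pictures are saved under pics/ and viewed, at most 14 in all, crops included, and the job is handed in when it is done.

```bash
ls; mkdir -p pics
cat > h.py <<'E'
import numpy as np, cv2
from plant import r
def ray(p,uv,z):
    K,T=np.array(p["K"]),np.array(p["cam_to_world"])
    d=T[:3,:3]@np.linalg.solve(K,[uv[0],uv[1],1]); o=T[:3,3]
    return (o+d*(z-o[2])/d[2])[:2]
def proj(p,P):
    K,T=np.array(p["K"]),np.array(p["cam_to_world"])
    c=K@(T[:3,:3].T@(np.array(P,float)-T[:3,3])); return c[:2]/c[2]
def save(p,n,crop=None,s=1):
    im=p["image"][:,:,::-1]
    if crop: im=im[crop[1]:crop[3],crop[0]:crop[2]]
    cv2.imwrite("pics/"+n,cv2.resize(im,None,fx=s,fy=s,interpolation=cv2.INTER_CUBIC))
E
python3 - <<'E'
from h import *
for c in("top","side"):
    p=r.grab_frame(c); save(p,c+"0.png"); print(c,np.array(p["cam_to_world"])[:3,3].round())
    for t,z in(("scrap_box",0),("staple_eye",95),("home_tip",93),("pin_tip",93),("pin_grip",117),("home_grip",117),("flap_middle",90),("scoop_1",0),("lock_pin",90),("casting_1",3),("casting_2",3),("work_cast",0),("powder_jar",0),("dropper",0),("tumbler_b",0),("speaker",0),("monomer",0)):
        print(t,[(round(d["conf"],2),np.round(d["xy"]).astype(int).tolist(),ray(p,d["xy"],z).round().astype(int).tolist()) for d in r.tip_of(p,t) if d["conf"]>.3])
print(r.sense())
E
```

```text
pics
top [ 558.   36. 1085.]
scrap_box [(0.58, [321, 212], [588, -35])]
staple_eye [(0.68, [339, 224], [562, -63])]
home_tip [(0.95, [325, 206], [597, -37])]
pin_tip [(0.52, [335, 230], [550, -55])]
pin_grip [(0.65, [307, 235], [542, -1])]
home_grip [(0.88, [338, 237], [536, -58]), (0.33, [337, 226], [558, -58])]
flap_middle [(0.81, [328, 194], [620, -44])]
scoop_1 [(0.71, [236, 172], [677, 144]), (0.65, [231, 214], [587, 157]), (0.61, [173, 206], [607, 280])]
lock_pin [(0.45, [323, 223], [564, -32])]
casting_1 [(0.59, [181, 210], [599, 262]), (0.55, [168, 202], [616, 290]), (0.48, [227, 209], [598, 165]), (0.46, [242, 177], [665, 131]), (0.44, [241, 221], [572, 135]), (0.37, [232, 172], [677, 153])]
casting_2 [(0.59, [181, 210], [599, 262]), (0.55, [168, 202], [616, 290]), (0.48, [227, 209], [598, 165]), (0.46, [242, 177], [665, 131]), (0.44, [241, 221], [572, 135]), (0.37, [232, 172], [677, 153])]
work_cast [(0.83, [252, 134], [758, 108]), (0.63, [338, 230], [549, -70])]
powder_jar [(0.78, [328, 274], [455, -46])]
dropper [(0.56, [198, 292], [425, 229])]
tumbler_b [(0.49, [230, 174
[... 1460 characters left out ...]
joints': array([-1.38159233e+00,  1.23774264e-01,  1.65030408e+00, -1.37260381e-05,
        1.36748920e+00, -8.25807120e-02]), 'joint_velocities': array([-1.59130543e-03, -7.25906061e-05, -1.08584015e-03, -2.39746296e-04,
        4.44114530e-04,  6.76899180e-05]), 'effort': array([ 2.19687895e-04, -4.17569840e+01, -3.60217738e+01,  7.75747583e-02,
        4.28453519e-02,  2.17987591e-06]), 'eef_pos': array([ 174.47145281, -626.13560834,  214.67046728]), 'tool_rot': array([3.14156874e+00, 1.54684413e-05, 2.71787484e-01]), 'wrist_force': array([0.19877614, 0.19159921, 0.13066826]), 'moment': array([ 0.00847113, -0.03260182,  0.01051024]), 'gripper_force': 0.0, 'grip_width': 0.9957973568739967}
```

View pics/top0.png

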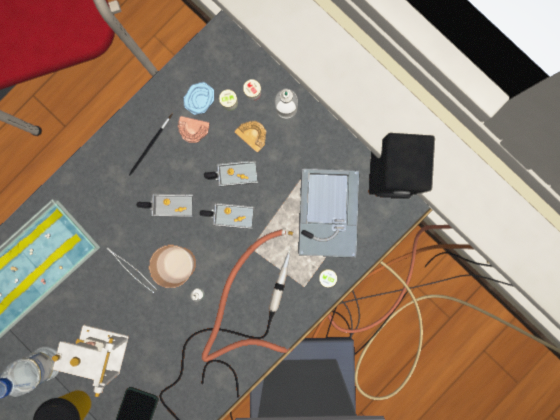

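View pics/side0.png

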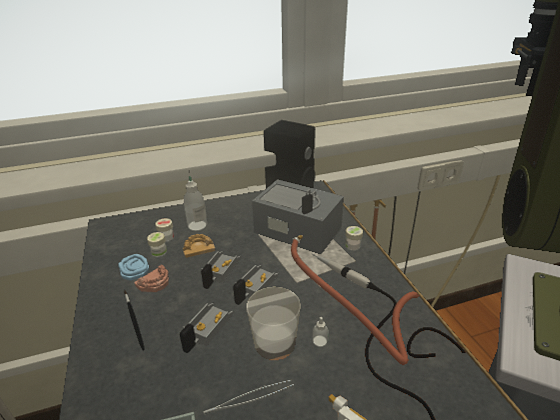

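Run:
```python
from h import *
p=r.grab_frame("top"); q=r.grab_frame("side")
a=cv2.resize(p["image"][155:270,215:375,::-1],None,fx=5,fy=5,interpolation=3)
b=cv2.resize(q["image"][175:260,240:350,::-1],None,fx=5,fy=5,interpolation=3)
cv2.imwrite("pics/a.png",a);cv2.imwrite("pics/b.png",b)
print(p["K"])
```

```text
[[510.18084451   0.         285.29655047]
 [  0.         510.18084451 208.23692131]
 [  0.           0.           1.        ]]
```

View pics/a.png

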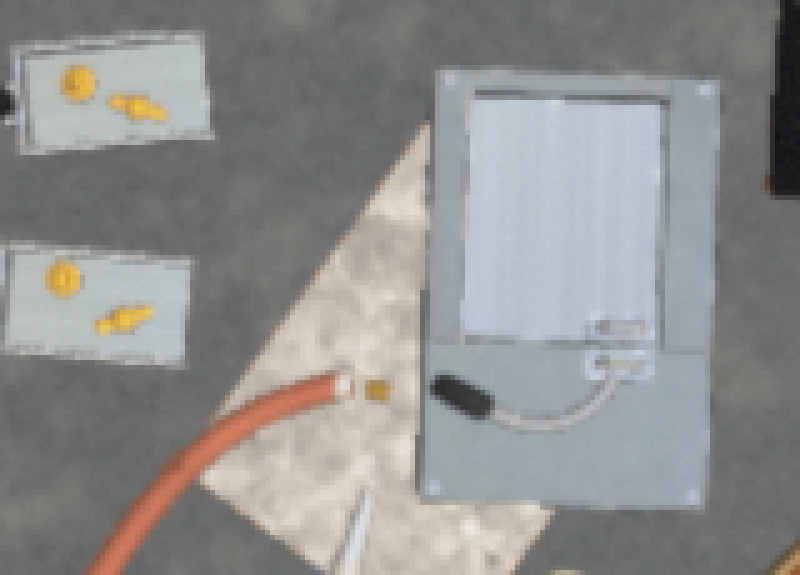

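View pics/b.png

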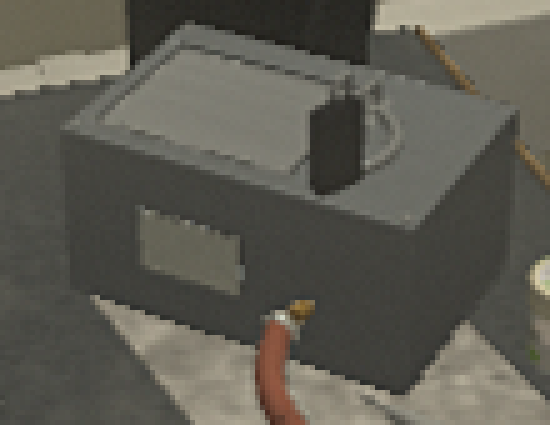

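Run:
```python
from h import *
p=r.grab_frame("top"); q=r.grab_frame("side")
f=lambda c:(215+(c[0]+.5)/5-.5,155+(c[1]+.5)/5-.5)
C=np.array([ray(p,f(c),90) for c in((437,68),(720,80),(705,508),(420,495))])
L=np.array([(-56,85),(56,85),(56,-85),(-56,-85)],float)
M,_=cv2.estimateAffinePartial2D(L,C); print(C.round(1),M.round(3),"scale",np.hypot(M[0,0],M[1,0]))
yaw=np.arctan2(M[1,0],M[0,0]); c=M[:,2]; print("box",c,yaw)
R=np.array([[np.cos(yaw),-np.sin(yaw)],[np.sin(yaw),np.cos(yaw)]])
print("staple box",[R.T@(ray(p,f(x),95)-c) for x in((620,362),)])
t=ray(p,f((463,397)),125);u=ray(p,f((440,384)),128)-ray(p,f((488,409)),128)
print("tab world",t,"box",R.T@(t-c),"dir box deg",np.degrees(np.arctan2(*(-(R.T@u))[::-1])))
for n,l in(("TL",(-56,85)),("BL",(-56,-85)),("TR",(56,85))): print(n,proj(q,[*(c+R@l),90]).round(1))
for z in(100,117,130):print(proj(q,[*t,z]).round(1))
for d in r.look_for(p,"scoop_1")+[0]+r.look_for(q,"scoop_1"): print(d)
```

```text
[[ 671.8    5.8]
 [ 664.7 -104.7]
 [ 498.   -94.5]
 [ 505.3   16.1]] [[-6.20000e-02  9.82000e-01  5.84953e+02]
 [-9.82000e-01 -6.20000e-02 -4.42910e+01]] scale 0.9840225274944436
box [584.95283508 -44.2913239 ] -1.6333526886501428
staple box [array([ 19.89433247, -28.37714268])]
tab world [ 5.43577644e+02 -1.23207226e-01] box [-41.49512969 -44.05545592] dir box deg -25.12402036496259
TL [250.5 200.1]
BL [321.2 220.6]
TR [276.3 178.7]
[306.3 207.9]
[306.4 200.9]
[306.5 195.4]
{'extent': [198.7, 202.7, 251.7, 228.9], 'conf': 0.9}
{'extent': [139.1, 196.6, 191.3, 218.2], 'conf': 0.74}
{'extent': [203.7, 157.6, 254.3, 187.1], 'conf': 0.71}
0
{'extent': [182.4, 302.5, 228.6, 352.6], 'conf': 0.94}
{'extent': [201.0, 250.6, 239.1, 287.2], 'conf': 0.79}
{'extent': [231.9, 263.3, 275.5, 303.2], 'conf': 0.75}
```

```bash
cat >> h.py <<'E'
def go(*targets):
    "rows (tx ty tz spin) from the present pose for each target x,y,z,yaw_deg"
    s=r.sense(); e=s["eef_pos"]; y=s["tool_rot"][2]
    print("now",e.round(1),round(np.degrees(y),1),"w",round(s["grip_width"],3),"gf",round(s["gripper_force"],1),"F",s["wrist_force"].round(1),"t",round(s["time"],1))
    for t in targets:
        d=np.array(t[:3],float)-e
        dy=(np.radians(t[3])-y+np.pi)%(2*np.pi)-np.pi
        print(t,"->",np.round([(d[0]*np.cos(y)+d[1]*np.sin(y))/150,(d[0]*np.sin(y)-d[1]*np.cos(y))/150,-d[2]/150,-dy/2/np.pi],3).tolist())
E
m='[[[1,0.4,-0.4,0,0],[1,0.873,-0.84,0,0],[1,0.873,-0.84,0,0],[1,0.873,-0.84,0,0],[1,0.873,-0.84,0,0]]]'
python3 -m creep '[[[1,0.4,-0.4,0,0],[1,0.873,-0.84,0,0],[1,0.873,-0.84,0,0],[1,0.873,-0.84,0,0],[1,0.873,-0.84,0,0]]]'
python3 -m creep '[[[1,0.873,-0.84,0,0],[1,0.873,-0.84,0,0],[1,0.873,-0.84,0,0],[1,0.873,-0.84,0,0]]]'
python3 -m creep '[[[1,0.873,-0.84,0,0],[1,0.873,-0.84,0,0],[1,0.873,-0.84,0,0],[1,0.873,-0.84,0,0]]]'
python3 -m creep '[[[1,0.873,-0.84,0,-0.127],[1,0.873,-0.84,0,-0.127],[1,0.873,-0.84,0,-0.127],[1,0.873,-0.84,0,-0.127],[1,0.873,-0.84,0,-0.127],[1,0.873,-0.84,0,-0.127],[1,0.873,-0.84,0,-0.127]]]'
python3 -c "
from h import *
go((543.6,-0.1,180,61.3),(543.6,-0.1,98,61.3))"
```

```text
time: 2.6
eef_pos: [268.5, -466.8, 214.9]
tool_rot: [-3.142, -0.001, 0.276]
wrist_force: [-1.2, 0.4, 0.4]
grip_width: 0.998
gripper_force: 0.0
time: 3.0
eef_pos: [360.0, -311.6, 215.0]
tool_rot: [3.141, -0.001, 0.272]
wrist_force: [1.5, -0.3, 0.3]
grip_width: 1.003
gripper_force: 0.0
time: 3.4
eef_pos: [452.7, -154.8, 215.1]
tool_rot: [3.141, -0.001, 0.273]
wrist_force: [0.5, -0.2, -0.9]
grip_width: 1.0
gripper_force: 0.0
time: 4.1
eef_pos: [544.3, -0.3, 214.6]
tool_rot: [3.142, 0.0, 1.07]
wrist_force: [1.3, 0.8, -0.1]
grip_width: 0.998
gripper_force: 0.0
now [ 5.443e+02 -3.000e-01  2.146e+02] 61.3 w 0.998 gf 0.0 F [ 1.3  0.8 -0.1] t 4.1
(543.6, -0.1, 180, 61.3) -> [-0.001, -0.005, 0.231, -0.0]
(543.6, -0.1, 98, 61.3) -> [-0.001, -0.005, 0.777, -0.0]
```

```bash
python3 -m creep '[[[0.4,0,-0.005,0.2,0],[0.4,0,-0.005,0.4,0],[0.4,0,-0.005,0.6,0],[0.4,0,-0.005,0.7,0],[0.4,0,-0.005,0.775,0],[0.4,0,-0.005,0.775,0],[0,0,-0.005,0.775,0],[0,0,-0.005,0.775,0],[0,0,-0.005,0.775,0],[0,0,-0.005,0.775,0],[0,0,-0.005,0.775,0],[0,0,-0.005,0.775,0]]]' 25
python3 - <<'E'
from h import *
a=r.grab_frame("top");p=r.grab_frame("side");save(p,"g1.png",(230,130,370,250),5);go()
E
```

```text
time: 5.3
eef_pos: [543.3, 0.4, 98.8]
tool_rot: [3.141, -0.0, 1.07]
wrist_force: [0.7, 0.9, 1.4]
grip_width: 0.103
gripper_force: 25.0
now [5.433e+02 4.000e-01 9.880e+01] 61.3 w 0.103 gf 25.0 F [ 0.8 -0.1  2.7] t 5.4
```

View pics/g1.png

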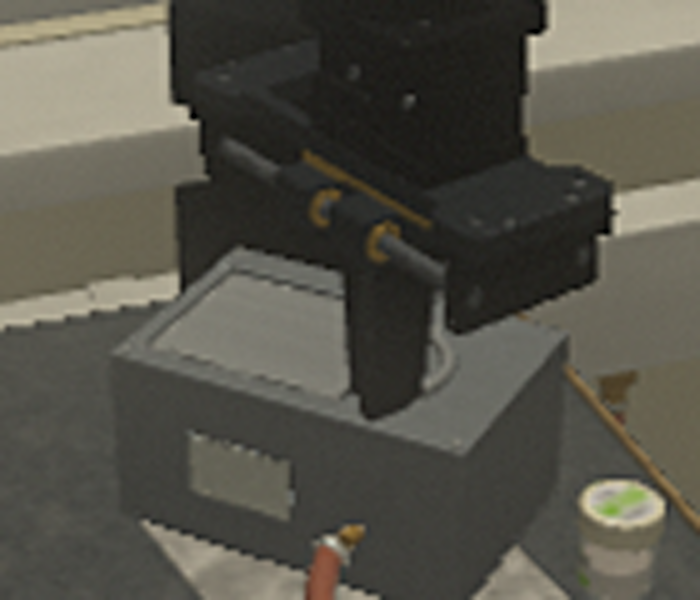

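```bash
cat >> h.py <<'E'
B=np.array([585.,-44.3]); BY=np.radians(-93.58)
def rot(a): return np.array([[np.cos(a),-np.sin(a)],[np.sin(a),np.cos(a)]])
def w2b(p): return rot(BY).T@(np.array(p[:2])-B)
def b2w(p): return B+rot(BY)@np.array(p,float)
# pin angle (deg, box frame) = tool yaw - 90 + 180 - BY ; LOC = tcp in the pin's frame
def pinT(c,ang,z,LOC): return (*b2w(np.array(c)+rot(np.radians(ang))@np.array(LOC)).round(1),z,round(ang-93.58-180+90,1)%360)
E
python3 - <<'E'
from h import *
t=w2b((543.3,.4)); LOC=rot(np.radians(115)).dot(t-np.array([-12,-22])); print(t,LOC)
L=LOC
go(*[pinT(c,a,98.8,L) for c,a in(((-12,-22),-115),((-12,-22),-125),((-12,-22),-135),((-14,-32),-135),((-15,-48),-130),((-15,-48),-110))])
E
```

```text
[-42.0089346  -44.40978962] [ 32.99249061 -17.72654477]
now [5.433e+02 4.000e-01 9.880e+01] 61.3 w 0.103 gf 25.0 F [ 0.8 -0.1  2.7] t 5.4
(np.float64(543.3), np.float64(0.4), 98.8, 61.39999999999998) -> [0.0, 0.0, 0.0, -0.0]
(np.float64(549.1), np.float64(3.5), 98.8, 51.39999999999998) -> [0.037, 0.024, 0.0, 0.027]
(np.float64(555.3), np.float64(5.5), 98.8, 41.39999999999998) -> [0.069, 0.054, 0.0, 0.055]
(np.float64(545.4), np.float64(8.1), 98.8, 41.39999999999998) -> [0.052, -0.012, 0.0, 0.055]
(np.float64(526.4), np.float64(9.3), 98.8, 46.39999999999998) -> [-0.002, -0.127, 0.0, 0.041]
(np.float64(514.9), np.float64(3.1), 98.8, 66.39999999999998) -> [-0.075, -0.175, 0.0, -0.014]
```

```bash
python3 -m creep '[[[0,0.018,0.011,0,0.014],[0,0.037,0.024,0,0.027],[0,0.054,0.039,0,0.041],[0,0.069,0.054,0,0.055],[0,0.065,0.025,0,0.055],[0,0.052,-0.012,0,0.055],[0,0.03,-0.07,0,0.05],[0,-0.002,-0.127,0,0.041],[0,-0.04,-0.155,0,0.014],[0,-0.075,-0.175,0,-0.014],[0,-0.075,-0.175,0,-0.014],[0,-0.075,-0.175,0.005,-0.014],[0.35,-0.075,-0.175,0.005,-0.014],[0.35,-0.075,-0.175,0.005,-0.014],[0.35,-0.075,-0.175,0.005,-0.014],[0.35,-0.075,-0.175,-0.2,-0.014],[0.35,-0.075,-0.175,-0.5,-0.014],[0.35,-0.075,-0.175,-0.8,-0.014],[0.35,-0.075,-0.175,-0.8,-0.014]]]'
python3 - <<'E'
from h import *
p=r.grab_frame("top");q=r.grab_frame("side")
cv2.imwrite("pics/g2.png",np.vstack([cv2.resize(p["image"][150:260,130:370,::-1],(600,275),interpolation=3),cv2.resize(q["image"][160:360,170:370,::-1],(300,300),interpolation=3).repeat(2,1)]))
for pp,z in((p,0),(q,0)):
  for n in("scoop_1",):
    print([(round(d["conf"],2),ray(pp,d["xy"],0).round(1)) for d in r.tip_of(pp,n)])
for n,z in(("pin_grip",117),("pin_tip",93)): print(n,[(round(d["conf"],2),w2b(ray(p,d["xy"],z)).round(1)) for d in r.tip_of(p,n)])
go()
E
```

```text
time: 7.3
eef_pos: [518.5, 2.8, 226.2]
tool_rot: [3.129, -0.004, 1.158]
wrist_force: [0.5, 0.3, -0.1]
grip_width: 0.349
gripper_force: 0.0
[(0.97, array([672.1, 139.1])), (0.87, array([603.2, 280.9])), (0.86, array([583.1, 146.8])), (0.26, array([674.3, 158.2]))]
[(0.94, array([680.6, 142.9])), (0.9, array([605.8, 277.4])), (0.62, array([585.5, 149.4]))]
pin_grip []
pin_tip [(0.61, array([-11. ,  -3.1]))]
now [513.4   3.2 215.9] 66.3 w 0.349 gf 0.0 F [-1.  -0.4 -0.6] t 7.6
```

View pics/g2.png

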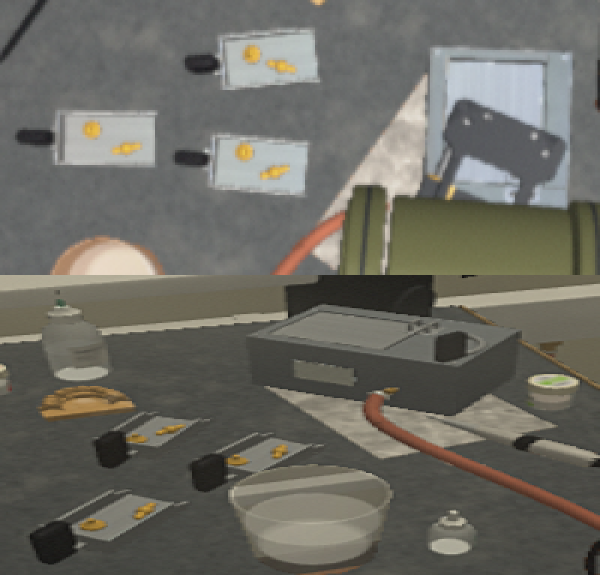

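Run:
```python
from h import *
p=r.grab_frame("top")
f=lambda c:(130+(c[0]+.5)/2.5-.5,150+(c[1]+.5)/2.5-.5)
for n,h,l in(("A",(202,64),(316,54)),("B",(192,158),(305.5,168)),("C",(36,136.5),(156,138))):
    H=ray(p,f(h),30);Lp=ray(p,f(l),3);d=Lp-H;a=np.degrees(np.arctan2(d[1],d[0]))
    O=Lp-40*d/np.linalg.norm(d); F=O-53*d/np.linalg.norm(d)
    print(n,"fin",H.round(1),F.round(1),"lip",Lp.round(1),"len",np.linalg.norm(d).round(1),"yaw",a.round(1),"origin",O.round(1),"toolyaw",(a+180)%360)
```

```text
A fin [667.9 194.2] [668.  193.5] lip [677.2 101. ] len 93.6 yaw -84.3 origin [673.2 140.8] toolyaw 95.67179100083094
B fin [590.1 203.7] [590.1 204.2] lip [580.4 111.7] len 92.4 yaw -96.0 origin [584.6 151.5] toolyaw 83.96987494973618
C fin [610.6 332.8] [610.6 331.3] lip [608.5 238.3] len 94.5 yaw -91.3 origin [609.4 278.3] toolyaw 88.7242772098149
```

Run:
```python
from h import *
go((591.5,217,120,84),(591.5,217,36,84))
```

```text
now [513.6   3.2 216.1] 66.3 w 0.351 gf 0.0 F [0.5 0.  0. ] t 7.7
(591.5, 217, 120, 84) -> [1.514, -0.096, 0.641, -0.049]
(591.5, 217, 36, 84) -> [1.514, -0.096, 1.201, -0.049]
```

```bash
python3 -m creep '[[[0.4,0.3,0,0,0],[0.4,0.6,0,0,0],[0.4,0.9,0,0,0],[0.4,0.9,0,0,0]]]' >/dev/null
python3 -m creep '[[[0.4,0.3,-0.05,0,-0.02],[0.4,0.614,-0.096,0.3,-0.049],[0.4,0.614,-0.096,0.6,-0.049],[0.4,0.614,-0.096,0.7,-0.049],[0.4,0.614,-0.096,0.7,-0.049]]]'
python3 - <<'E'
from h import *
p=r.grab_frame("side");save(p,"g3.png",(180,170,340,310),4.2)
go((591.5,217,36,84))
E
```

```text
time: 8.55
eef_pos: [588.5, 215.7, 106.9]
tool_rot: [-3.131, 0.004, 1.466]
wrist_force: [-1.3, -0.0, -0.8]
grip_width: 0.397
gripper_force: 0.0
now [590.6 216.  110.3] 84.0 w 0.399 gf 0.0 F [ 0.4 -0.3 -0.2] t 8.6
(591.5, 217, 36, 84) -> [0.008, 0.005, 0.495, -0.0]
```

View pics/g3.png

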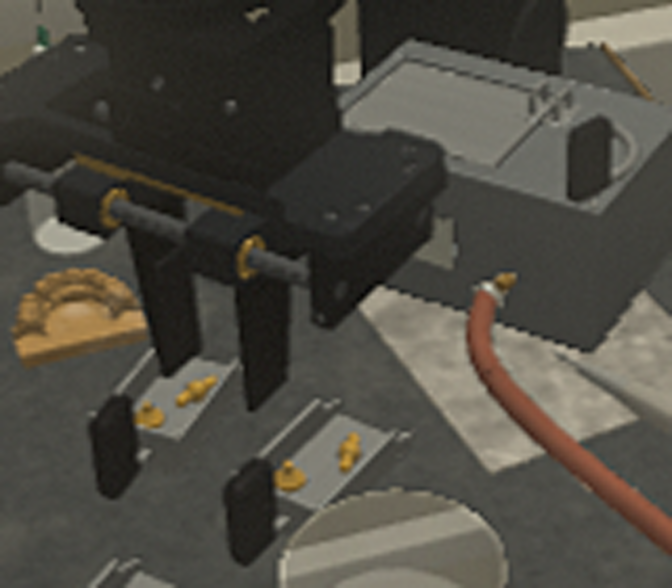

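```bash
python3 -m creep '[[[0.4,0,0.005,0.25,0],[0.4,0,0.005,0.45,0],[0.4,0,0.005,0.495,0],[0.4,0,0.005,0.495,0],[0,0,0.005,0.495,0],[0,0,0.005,0.495,0],[0,0,0.005,0.495,0],[0,0,0.005,0.495,0],[0,0,0.005,0.495,0],[0,0,0.005,0.495,0],[0,0,0.005,0.42,0],[0,0,0.005,0.36,0],[0,0,0.005,0.3,0],[0,0,0.005,0.24,0],[0,0,0.005,0.24,0]]]' 60
python3 - <<'E'
from h import *
p=r.grab_frame("side");save(p,"g4.png",(200,190,300,310),5);go()
E
```

```text
time: 10.1
eef_pos: [594.6, 217.1, 79.6]
tool_rot: [3.138, -0.001, 1.466]
wrist_force: [-0.4, 0.1, -0.7]
grip_width: 0.111
gripper_force: 59.9
now [594.1 217.   78.6] 84.0 w 0.111 gf 59.9 F [-0.8  0.6 -1.1] t 10.2
```

View pics/g4.png

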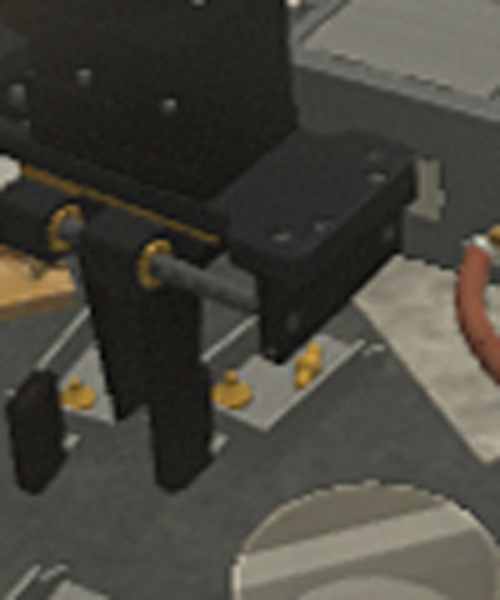

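Run:
```python
from h import *
t=b2w((-116,30)); print(t)
go((*t,140,86.4))
```

```text
[622.18474565  69.60037178]
now [594.1 217.   78.6] 84.0 w 0.111 gf 59.9 F [-0.8  0.6 -1.1] t 10.2
(np.float64(622.1847456543455), np.float64(69.6003717756076), 140, 86.4) -> [-0.957, 0.29, -0.409, -0.007]
```

```bash
python3 -m creep '[[[0,0,0,-0.03,0],[0,0,0,-0.1,0],[0,0,0,-0.2,0],[0,-0.02,0.02,-0.3,0],[0,-0.08,0.04,-0.38,0],[0,-0.18,0.07,-0.409,-0.003],[0,-0.3,0.1,-0.409,-0.005],[0,-0.42,0.13,-0.409,-0.007],[0,-0.54,0.16,-0.409,-0.007],[0,-0.66,0.2,-0.409,-0.007],[0,-0.78,0.24,-0.409,-0.007],[0,-0.87,0.27,-0.409,-0.007],[0,-0.93,0.285,-0.409,-0.007],[0,-0.957,0.29,-0.409,-0.007],[0,-0.957,0.29,-0.409,-0.007],[0,-0.957,0.29,-0.409,-0.007]]]' 60
python3 - <<'E'
from h import *
q=r.grab_frame("top");p=r.grab_frame("side");t=b2w((-116,30))
cv2.imwrite("pics/g5.png",np.hstack([cv2.resize(q["image"][150:260,220:370,::-1],(450,330),interpolation=3),cv2.resize(p["image"][150:260,220:330,::-1],(330,330),interpolation=3)]))
go((*t,132,86.4))
E
```

```text
time: 11.75
eef_pos: [621.4, 69.9, 138.8]
tool_rot: [-3.141, -0.0, 1.51]
wrist_force: [0.5, 0.4, -0.8]
grip_width: 0.112
gripper_force: 59.9
now [621.4  70.1 138.7] 86.5 w 0.112 gf 59.9 F [-0.8 -0.3 -0.2] t 11.8
(np.float64(622.1847456543455), np.float64(69.6003717756076), 132, 86.4) -> [-0.003, 0.005, 0.045, 0.0]
```

View pics/g5.png

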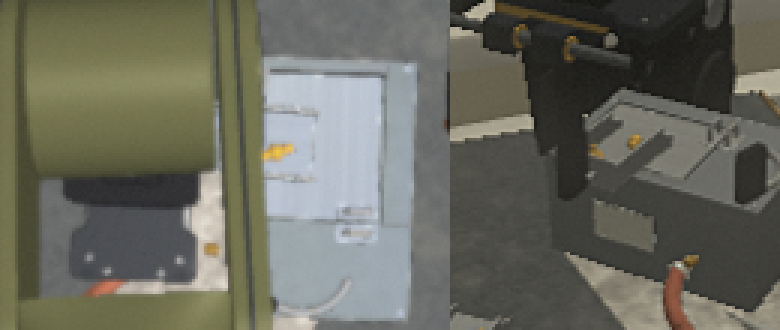

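```bash
python3 -m creep '[[[0,0,0.005,0.03,0],[0,0,0.005,0.055,0],[0,0,0.005,0.055,0]]]' 60
python3 -m creep '[[[0,0,0,0,0],[0,0,0,0,0],[0,0,0,0,0],[0,0,0,0,0]]]' 3
python3 - <<'E'
from h import *
p=r.grab_frame("side");save(p,"g6.png",(230,150,330,250),4)
E
```

```text
time: 12.15
eef_pos: [622.0, 69.7, 129.8]
tool_rot: [-3.141, 0.0, 1.51]
wrist_force: [0.0, -0.7, -0.1]
grip_width: 0.107
gripper_force: 59.9
time: 12.55
eef_pos: [622.3, 69.4, 130.6]
tool_rot: [3.142, 0.0, 1.51]
wrist_force: [-0.4, -0.9, 0.5]
grip_width: 0.127
gripper_force: 3.0
```

View pics/g6.png

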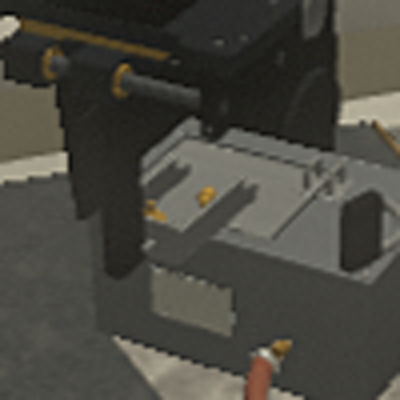

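```bash
cat >> h.py <<'E'
def brass(p,x0=0,y0=0,x1=560,y1=420):
    hsv=cv2.cvtColor(p["image"],cv2.COLOR_RGB2HSV); m=cv2.inRange(hsv,(14,150,110),(30,255,255))
    n,_,st,ce=cv2.connectedComponentsWithStats(m)
    return [(*ce[i].round(1),int(st[i,4])) for i in range(1,n) if st[i,4]>5 and x0<ce[i][0]<x1 and y0<ce[i][1]<y1]
E
python3 -c "
from h import *
print(brass(r.grab_frame('side'),140,150,340,340)); print(brass(r.grab_frame('top'),120,150,370,240))"
python3 -m creep '[[[0,-0.01,0,-0.03,0],[0,-0.03,0,-0.07,0],[0,-0.06,0,-0.11,0],[0,-0.09,0,-0.15,0],[0,-0.12,0,-0.19,0],[0,-0.147,0,-0.22,0],[0,-0.147,0,-0.22,0],[0,-0.147,0,-0.22,0]]]'
python3 -c "
from h import *
p=r.grab_frame('side');save(p,'g7.png',(230,140,330,240),4)
print(brass(p,140,150,340,340)); print(brass(r.grab_frame('top'),120,150,370,240));go()"
```

```text
[(np.float64(281.0), np.float64(198.5), 10), (np.float64(226.1), np.float64(262.4), 23), (np.float64(215.3), np.float64(269.2), 18), (np.float64(217.7), np.float64(316.7), 32), (np.float64(200.5), np.float64(326.3), 38)]
[(np.float64(166.1), np.float64(201.2), 21), (np.float64(312.0), np.float64(200.0), 17), (np.float64(179.7), np.float64(208.9), 18)]
time: 13.5
eef_pos: [621.1, 47.3, 163.8]
tool_rot: [3.141, -0.0, 1.509]
wrist_force: [-1.0, 0.1, -0.9]
grip_width: 0.128
gripper_force: 3.0
[(np.float64(226.1), np.float64(262.4), 23), (np.float64(215.1), np.float64(269.3), 19), (np.float64(217.6), np.float64(316.7), 31), (np.float64(200.5), np.float64(326.2), 37)]
[(np.float64(166.1), np.float64(201.2), 21), (np.float64(179.7), np.float64(208.9), 18)]
now [620.8  47.5 163.3] 86.5 w 0.132 gf 3.0 F [ 1.1  0.9 -0.9] t 13.6
```

View pics/g7.png

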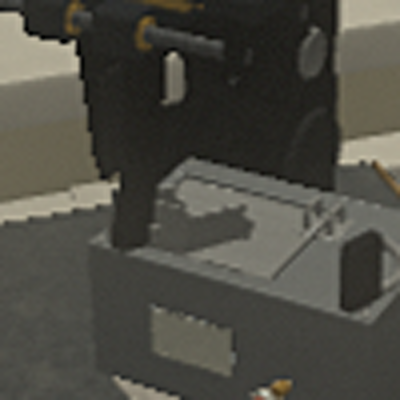

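```bash
python3 -m creep '[[[0,-0.04,0,-0.03,0],[0,-0.09,0,-0.065,0],[0,-0.15,0,-0.105,0],[0,-0.2,0,-0.145,0],[0,-0.25,0,-0.18,0],[0,-0.293,0,-0.207,0],[0,-0.293,0,-0.207,0],[0,-0.293,0,-0.207,0],[0,-0.293,0,-0.207,0]]]' 3
python3 -c "
from h import *
p=r.grab_frame('side');save(p,'g8.png',(230,130,330,230),4)
print(brass(p,140,150,340,255)); print(brass(r.grab_frame('top'),240,150,370,240));go()"
python3 -m creep '[[[0,0,0,0,0],[0,0,0,0,0],[0,0,0,0,0]]]' 60
python3 -m creep '[[[0,0,0,0.04,0],[0,0,0,0.08,0],[0,0,0,0.12,0],[0,0,0,0.16,0],[0,0,0,0.187,0],[0,0,0,0.187,0],[0,0,0,0.187,0],[0,0,0,0.187,0]]]'
python3 -c "
from h import *
p=r.grab_frame('side');save(p,'g9.png',(230,130,330,230),4)
print(brass(p,140,150,340,255)); print(brass(r.grab_frame('top'),240,150,370,240));go()
import cv2;cv2.imwrite('pics/g89.png',np.hstack([cv2.imread('pics/g8.png'),cv2.imread('pics/g9.png')]))"
```

```text
time: 14.5
eef_pos: [618.0, 3.7, 194.1]
tool_rot: [-3.141, -0.0, 1.51]
wrist_force: [-0.1, -0.9, -0.3]
grip_width: 0.121
gripper_force: 3.0
[]
[(np.float64(242.0), np.float64(176.0), 17)]
now [618.1   3.8 194.1] 86.5 w 0.125 gf 3.0 F [-0.1  0.2 -1.5] t 14.6
time: 14.9
eef_pos: [618.2, 3.7, 194.5]
tool_rot: [-3.141, -0.0, 1.51]
wrist_force: [0.4, -0.4, -1.2]
grip_width: 0.104
gripper_force: 60.0
time: 15.7
eef_pos: [618.4, 3.4, 166.9]
tool_rot: [3.141, 0.0, 1.51]
wrist_force: [-0.8, -0.4, 1.8]
grip_width: 0.109
gripper_force: 60.0
[]
[(np.float64(242.0), np.float64(176.0), 17)]
now [618.4   3.5 166.9] 86.5 w 0.111 gf 60.0 F [-0.2 -1.5 -0.1] t 15.8
```

View pics/g89.png

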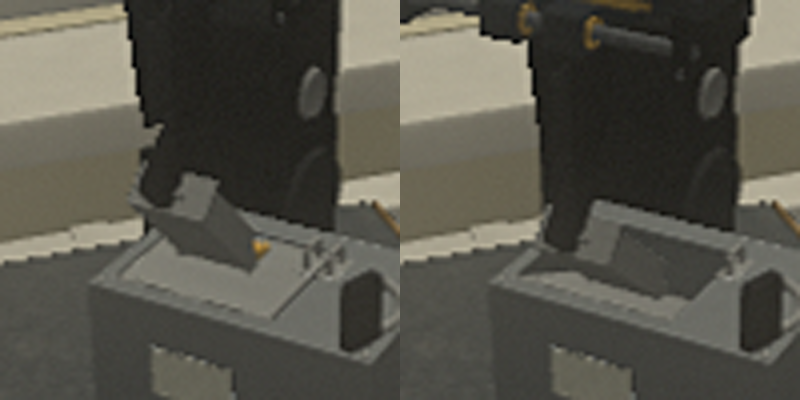

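```bash
python3 -m creep '[[[0,0,0,-0.1,0],[0,0,0,-0.25,0],[0,0,0,-0.45,0],[0,0,0,-0.5,0],[0,0,0,-0.5,0]]]' 60
python3 - <<'E'
from h import *
print(brass(r.grab_frame('top'),120,150,370,240))
go((590,154,240,86.4),(590,154,112,86.4),(590,216,38,86.4))
E
```

```text
time: 16.3
eef_pos: [619.3, 3.6, 244.0]
tool_rot: [3.137, -0.0, 1.51]
wrist_force: [-1.3, 0.5, -0.7]
grip_width: 0.107
gripper_force: 60.0
[(np.float64(230.1), np.float64(171.1), 22), (np.float64(242.0), np.float64(176.0), 17), (np.float64(166.1), np.float64(201.2), 23), (np.float64(179.7), np.float64(208.9), 18)]
now [618.4   3.6 241.8] 86.5 w 0.107 gf 60.0 F [ 0.3  0.2 -1.8] t 16.4
(590, 154, 240, 86.4) -> [0.989, -0.25, 0.012, 0.0]
(590, 154, 112, 86.4) -> [0.989, -0.25, 0.866, 0.0]
(590, 216, 38, 86.4) -> [1.402, -0.275, 1.359, 0.0]
```

```bash
python3 -m creep '[[[0,0.2,-0.05,0,0],[0,0.5,-0.12,0,0],[0,0.8,-0.2,0.1,0],[0,0.989,-0.25,0.35,0],[0,0.989,-0.25,0.6,0],[0,0.989,-0.25,0.8,0],[0,0.989,-0.25,0.866,0],[0,0.989,-0.25,0.866,0]]]' 60
python3 -m creep '[[[0,0,0,0,0],[0,0.02,0,0.06,0],[0,0.06,0,0.12,0],[0,0.12,0,0.18,0],[0,0.18,0,0.24,0],[0,0.24,0,0.3,0],[0,0.3,0,0.36,0],[0,0.35,0,0.41,0],[0,0.39,0,0.46,0],[0,0.41,0,0.49,0],[0,0.41,0,0.5,0],[0,0.41,0,0.51,0],[0,0.41,0,0.51,0]]]' 3
python3 - <<'E'
from h import *
q=r.grab_frame("top");p=r.grab_frame("side")
cv2.imwrite("pics/g10.png",np.hstack([cv2.resize(q["image"][150:260,200:360,::-1],(480,330),interpolation=3),cv2.resize(p["image"][190:300,200:310,::-1],(320,330),interpolation=3)]))
go()
E
```

```text
time: 17.15
eef_pos: [587.7, 153.5, 108.2]
tool_rot: [-3.135, 0.001, 1.51]
wrist_force: [0.6, 0.0, -0.7]
grip_width: 0.103
gripper_force: 60.0
time: 18.45
eef_pos: [593.9, 215.3, 35.5]
tool_rot: [3.141, -0.0, 1.509]
wrist_force: [-0.4, 0.0, 2.2]
grip_width: 0.124
gripper_force: 3.0
now [594.  215.2  35.5] 86.5 w 0.126 gf 3.0 F [-1.6  1.2  1.9] t 18.6
```

View pics/g10.png

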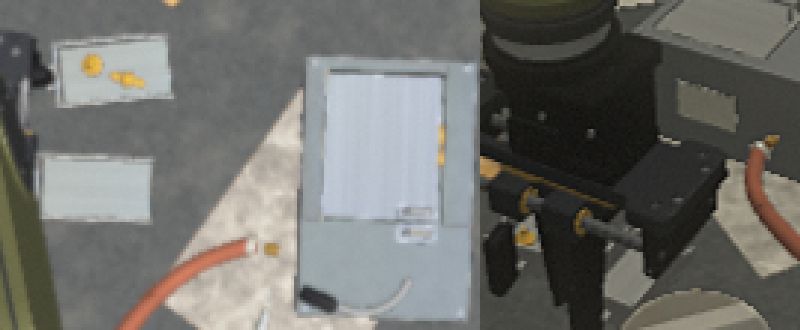

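```bash
python3 -m creep '[[[0.3,0,0,0,0],[0.3,0,0,0,0],[0.3,0,0,0,0],[0.3,0,0,-0.15,0],[0.3,0,0,-0.4,0],[0.3,0,0,-0.6,0],[0.3,0,0,-0.6,0]]]' 60
python3 - <<'E'
from h import *
for n in("top","side"):
    q=r.grab_frame(n); print([(round(d["conf"],2),ray(q,d["xy"],0).round(1)) for d in r.tip_of(q,"scoop_1")])
print(brass(q,120,150,370,340))
go((666.7,205.5,120,95.7),(666.7,205.5,36,95.7))
E
```

```text
time: 19.25
eef_pos: [597.2, 216.1, 131.2]
tool_rot: [3.132, -0.003, 1.51]
wrist_force: [0.0, -0.4, 0.0]
grip_width: 0.301
gripper_force: 0.0
[(0.97, array([678.4, 142.8])), (0.93, array([594.6, 159.6]))]
[(0.73, array([676.6, 140.4])), (0.67, array([675.1, 157.5])), (0.61, array([611.2, 269.8])), (0.57, array([593.1, 156.4]))]
[(np.float64(234.2), np.float64(215.4), 8), (np.float64(226.2), np.float64(262.4), 24), (np.float64(215.3), np.float64(269.3), 19), (np.float64(217.7), np.float64(316.7), 32), (np.float64(200.5), np.float64(326.3), 38)]
now [592.7 215.  123.4] 86.5 w 0.299 gf 0.0 F [ 0.3  0.8 -0.7] t 19.4
(666.7, 205.5, 120, 95.7) -> [-0.033, 0.497, 0.023, -0.026]
(666.7, 205.5, 36, 95.7) -> [-0.033, 0.497, 0.583, -0.026]
```

```bash
python3 -m creep '[[[0.4,0,0.25,0,-0.013],[0.4,-0.033,0.5,0,-0.026],[0.4,-0.033,0.5,0.1,-0.026],[0.4,-0.033,0.5,0.35,-0.026],[0.4,-0.033,0.5,0.53,-0.026],[0.4,-0.033,0.5,0.58,-0.026],[0.4,-0.033,0.5,0.58,-0.026],[0,-0.033,0.5,0.58,-0.026],[0,-0.033,0.5,0.58,-0.026],[0,-0.033,0.5,0.58,-0.026],[0,-0.033,0.5,0.58,-0.026],[0,-0.033,0.5,0.58,-0.026],[0,-0.033,0.5,0.58,-0.026],[0,-0.033,0.5,0.54,-0.026],[0,-0.033,0.5,0.48,-0.026],[0,-0.033,0.5,0.4,-0.026],[0,-0.033,0.5,0.3,-0.026],[0,-0.033,0.5,0.3,-0.026]]]' 60
python3 - <<'E'
from h import *
p=r.grab_frame('side')
print(brass(p,140,150,340,340));t=b2w((-116,30))
go((*t,140,86.4))
E
```

```text
time: 21.25
eef_pos: [670.4, 206.3, 84.1]
tool_rot: [3.136, -0.001, 1.673]
wrist_force: [0.7, 1.1, -0.3]
grip_width: 0.113
gripper_force: 59.9
[(np.float64(222.4), np.float64(245.9), 18), (np.float64(211.6), np.float64(251.6), 17), (np.float64(217.7), np.float64(316.7), 32), (np.float64(200.5), np.float64(326.3), 38)]
now [669.7 206.1  82.7] 95.9 w 0.113 gf 59.9 F [-0.   0.4 -1.2] t 21.3
(np.float64(622.1847456543455), np.float64(69.6003717756076), 140, 86.4) -> [-0.873, -0.408, -0.382, 0.026]
```

```bash
python3 -m creep '[[[0,0,0,-0.06,0],[0,0,0,-0.15,0],[0,-0.01,-0.01,-0.25,0],[0,-0.05,-0.03,-0.33,0.003],[0,-0.12,-0.06,-0.382,0.006],[0,-0.22,-0.1,-0.382,0.01],[0,-0.34,-0.15,-0.382,0.014],[0,-0.46,-0.21,-0.382,0.018],[0,-0.58,-0.27,-0.382,0.022],[0,-0.69,-0.32,-0.382,0.026],[0,-0.78,-0.365,-0.382,0.026],[0,-0.84,-0.395,-0.382,0.026],[0,-0.867,-0.408,-0.38,0.026],[0,-0.867,-0.408,-0.36,0.026],[0,-0.867,-0.408,-0.33,0.026],[0,-0.867,-0.408,-0.32,0.026],[0,-0.867,-0.408,-0.32,0.026],[0,-0.867,-0.408,-0.32,0.026]]]' 60
python3 -c "
from h import *
print(brass(r.grab_frame('side'),140,150,340,340),brass(r.grab_frame('top'),240,150,370,240));go()"
```

```text
time: 23.1
eef_pos: [621.0, 70.7, 128.5]
tool_rot: [3.141, -0.0, 1.51]
wrist_force: [-1.0, 0.9, 1.5]
grip_width: 0.113
gripper_force: 59.9
[(np.float64(279.3), np.float64(200.2), 10), (np.float64(269.5), np.float64(204.5), 6), (np.float64(217.7), np.float64(316.7), 32), (np.float64(200.5), np.float64(326.3), 38)] [(np.float64(309.0), np.float64(201.4), 14), (np.float64(290.0), np.float64(232.5), 6)]
now [621.   70.6 128.6] 86.5 w 0.112 gf 59.9 F [0.2 2.1 1.9] t 23.2
```

```bash
python3 -m creep '[[[0,0,0,0,0],[0,0,0,0,0],[0,0,0,0,0],[0,-0.01,0,-0.03,0],[0,-0.03,0,-0.07,0],[0,-0.06,0,-0.11,0],[0,-0.09,0,-0.15,0],[0,-0.12,0,-0.19,0],[0,-0.147,0,-0.22,0],[0,-0.187,0,-0.25,0],[0,-0.237,0,-0.285,0],[0,-0.297,0,-0.325,0],[0,-0.347,0,-0.365,0],[0,-0.397,0,-0.4,0],[0,-0.44,0,-0.427,0],[0,-0.44,0,-0.427,0],[0,-0.44,0,-0.427,0],[0,-0.44,0,-0.427,0]]]' 3
python3 -c "
from h import *
p=r.grab_frame('side');save(p,'h8.png',(230,130,330,230),4)
print(brass(p,140,150,340,255));go()"
python3 -m creep '[[[0,0,0,0,0],[0,0,0,0,0],[0,0,0,0,0],[0,0,0,0.04,0],[0,0,0,0.08,0],[0,0,0,0.12,0],[0,0,0,0.16,0],[0,0,0,0.187,0],[0,0,0,0.2,0],[0,0,0,0.2,0],[0,0,0,0.2,0],[0,0,0,0.2,0]]]' 60
python3 -c "
from h import *
p=r.grab_frame('side');save(p,'h9.png',(230,130,330,230),4)
print(brass(p,140,150,340,255));go()
a,b,c,d=[cv2.imread('pics/%s.png'%n).astype(int) for n in('g8','h8','g9','h9')];print(abs(a-b).mean(),abs(c-d).mean(),abs(a-d).mean())"
```

```text
time: 25.0
eef_pos: [616.4, 4.5, 191.7]
tool_rot: [-3.141, -0.0, 1.51]
wrist_force: [-0.3, 0.7, -2.3]
grip_width: 0.125
gripper_force: 3.0
[]
now [616.3   4.6 191.7] 86.5 w 0.124 gf 3.0 F [ 0.7 -1.3 -0.8] t 25.1
time: 26.25
eef_pos: [616.7, 4.1, 162.5]
tool_rot: [3.141, 0.0, 1.51]
wrist_force: [-0.2, -0.9, 1.5]
grip_width: 0.11
gripper_force: 60.0
[]
now [616.7   4.2 162.5] 86.5 w 0.112 gf 60.0 F [ 0.4 -0.3  1. ] t 26.3
2.270502083333333 4.073264583333334 8.9931625
```

```bash
python3 -m creep '[[[0,0,0,-0.1,0],[0,0,0,-0.25,0],[0,0,0,-0.45,0],[0,0,0,-0.52,0],[0,0,0,-0.52,0]]]' 60
python3 - <<'E'
from h import *
q=r.grab_frame('top');print(brass(q,120,150,370,240))
go((672,144,240,86.4),(672,144,112,86.4),(672,206,36,86.4))
E
```

```text
time: 26.8
eef_pos: [617.9, 4.3, 243.3]
tool_rot: [3.136, -0.0, 1.51]
wrist_force: [0.5, 0.9, -0.2]
grip_width: 0.11
gripper_force: 60.0
[(np.float64(166.1), np.float64(201.2), 21), (np.float64(179.7), np.float64(208.9), 18)]
now [616.9   4.3 241. ] 86.5 w 0.109 gf 60.0 F [ 0.3 -0.1 -0.5] t 26.9
(672, 144, 240, 86.4) -> [0.952, 0.31, 0.007, 0.0]
(672, 144, 112, 86.4) -> [0.952, 0.31, 0.86, 0.0]
(672, 206, 36, 86.4) -> [1.364, 0.284, 1.367, 0.0]
```

```bash
python3 -m creep '[[[0,0.2,0.06,0,0],[0,0.5,0.16,0,0],[0,0.75,0.25,0.1,0],[0,0.952,0.31,0.35,0],[0,0.952,0.31,0.6,0],[0,0.952,0.31,0.8,0],[0,0.952,0.31,0.86,0],[0,0.952,0.31,0.86,0]]]' 60
python3 -m creep '[[[0,0,0,0,0],[0,0.02,0,0.06,0],[0,0.06,0,0.12,0],[0,0.12,0,0.18,0],[0,0.18,0,0.24,0],[0,0.24,0,0.3,0],[0,0.3,0,0.36,0],[0,0.35,0,0.41,0],[0,0.39,0,0.46,0],[0,0.41,0,0.49,0],[0,0.41,0,0.5,0],[0,0.41,0,0.51,0],[0,0.41,0,0.51,0]]]' 3
python3 -m creep '[[[0.3,0,0,0,0],[0.3,0,0,0,0],[0.3,0,0,0,0],[0.3,0,0,-0.15,0],[0.3,0,0,-0.4,0],[0.3,0,0,-0.6,0],[0.3,0,0,-0.6,0]]]' 60
python3 - <<'E'
from h import *
for n in("top","side"):
    q=r.grab_frame(n); save(q,n+"k.png"); print([(round(d["conf"],2),ray(q,d["xy"],0).round(1)) for d in r.tip_of(q,"scoop_1")],brass(q,120,150,370,340))
# C: dir (cos,sin)(-91.3)
go((612,343.3,120,88.7),(612,343.3,36,88.7))
E
```

```text
time: 27.65
eef_pos: [669.5, 143.6, 107.5]
tool_rot: [-3.135, 0.001, 1.509]
wrist_force: [-0.3, 0.2, -0.8]
grip_width: 0.111
gripper_force: 60.0
time: 28.95
eef_pos: [675.7, 205.4, 35.2]
tool_rot: [3.141, -0.001, 1.509]
wrist_force: [-1.5, 0.7, 2.7]
grip_width: 0.128
gripper_force: 3.0
time: 29.65
eef_pos: [679.1, 206.0, 131.3]
tool_rot: [3.131, -0.003, 1.509]
wrist_force: [0.4, 0.0, -0.1]
grip_width: 0.302
gripper_force: 0.0
[(0.9, array([675.2, 143.3])), (0.23, array([553.2, -70.1]))] [(np.float64(290.0), np.float64(232.5), 6), (np.float64(366.1), np.float64(293.3), 10), (np.float64(362.5), np.float64(304.6), 35), (np.float64(352.9), np.float64(307.1), 8), (np.float64(354.6), np.float64(314.8), 13), (np.float64(344.0), np.float64(324.3), 12), (np.float64(354.3), np.float64(324.1), 9), (np.float64(338.7), np.float64(332.6), 7)]
[(0.66, array([608.6, 275.2])), (0.62, array([595.9, 154.6]))] [(np.float64(217.7), np.float64(316.7), 32), (np.float64(200.6), np.float64(326.3), 40)]
now [674.5 205.  122.7] 86.5 w 0.296 gf 0.0 F [-0.3  0.3 -0.6] t 29.9
(612, 343.3, 120, 88.7) -> [0.895, -0.472, 0.018, -0.006]
(612, 343.3, 36, 88.7) -> [0.895, -0.472, 0.578, -0.006]
```

```bash
python3 -m creep '[[[0.4,0.2,-0.1,0,0],[0.4,0.5,-0.27,0,-0.006],[0.4,0.8,-0.43,0,-0.006],[0.4,0.895,-0.475,0,-0.006],[0.4,0.895,-0.475,0,-0.006],[0.4,0.895,-0.475,0.25,-0.006],[0.4,0.895,-0.475,0.5,-0.006],[0.4,0.895,-0.475,0.578,-0.006],[0.4,0.895,-0.475,0.578,-0.006],[0,0.895,-0.475,0.578,-0.006],[0,0.895,-0.475,0.578,-0.006],[0,0.895,-0.475,0.578,-0.006],[0,0.895,-0.475,0.578,-0.006],[0,0.895,-0.475,0.578,-0.006],[0,0.895,-0.475,0.578,-0.006],[0,0.895,-0.475,0.54,-0.006],[0,0.895,-0.475,0.48,-0.006],[0,0.895,-0.475,0.39,-0.006],[0,0.895,-0.475,0.3,-0.006],[0,0.895,-0.475,0.28,-0.006]]]' 60
python3 - <<'E'
from h import *
p=r.grab_frame('side')
print(brass(p,140,150,340,340));t=b2w((-116,30))
go((612,205,140,86.4),(*t,140,86.4))
for n,z in((" B",0),): 
  q=r.grab_frame("top");print([(round(d["conf"],2),ray(q,d["xy"],0).round(1)) for d in r.tip_of(q,"scoop_1")])
E
```

```text
time: 31.85
eef_pos: [614.2, 344.5, 86.1]
tool_rot: [3.137, -0.002, 1.547]
wrist_force: [1.4, 0.1, -1.5]
grip_width: 0.111
gripper_force: 59.9
[(np.float64(168.2), np.float64(283.8), 6), (np.float64(214.2), np.float64(297.8), 32), (np.float64(193.3), np.float64(308.3), 12)]
now [614.  344.4  85.6] 88.7 w 0.114 gf 59.9 F [ 0.  -0.3 -0.6] t 31.9
(612, 205, 140, 86.4) -> [-0.929, 0.009, -0.362, 0.006]
(np.float64(622.1847456543455), np.float64(69.6003717756076), 140, 86.4) -> [-1.83, 0.098, -0.362, 0.006]
[(0.89, array([592.6, 156. ])), (0.85, array([610.9, 293.2])), (0.71, array([679.1, 143.8]))]
```

```bash
python3 -m creep '[[[0,0,0,-0.06,0],[0,0,0,-0.15,0],[0,-0.01,0,-0.25,0],[0,-0.05,0,-0.33,0],[0,-0.12,0,-0.362,0],[0,-0.22,0,-0.362,0.003],[0,-0.34,0,-0.362,0.006],[0,-0.46,0,-0.362,0.006],[0,-0.58,0.009,-0.362,0.006],[0,-0.7,0.009,-0.362,0.006],[0,-0.82,0.02,-0.362,0.006],[0,-0.94,0.03,-0.362,0.006]]]' 60 >/dev/null
python3 -m creep '[[[0,-0.12,0.01,0,0],[0,-0.24,0.02,0,0],[0,-0.36,0.03,0,0],[0,-0.48,0.04,0,0],[0,-0.6,0.05,0,0],[0,-0.7,0.06,0,0],[0,-0.8,0.067,0,0],[0,-0.86,0.067,0,0],[0,-0.89,0.067,0,0],[0,-0.89,0.067,0,0],[0,-0.89,0.067,0,0]]]' 60
python3 -c "
from h import *
print(brass(r.grab_frame('side'),140,150,340,340),brass(r.grab_frame('top'),240,150,370,240))
t=b2w((-116,30));go((*t,129.5,86.4))"
```

```text
time: 34.3
eef_pos: [615.6, 69.1, 137.0]
tool_rot: [-3.142, -0.0, 1.51]
wrist_force: [0.2, -0.5, -1.5]
grip_width: 0.111
gripper_force: 59.9
[(np.float64(284.7), np.float64(196.7), 6), (np.float64(271.7), np.float64(201.8), 6)] [(np.float64(312.8), np.float64(204.8), 21)]
now [615.6  69.4 137. ] 86.5 w 0.113 gf 59.9 F [ 0.7  0.1 -1.5] t 34.4
(np.float64(622.1847456543455), np.float64(69.6003717756076), 129.5, 86.4) -> [0.004, 0.043, 0.05, 0.0]
```

```bash
python3 -m creep '[[[0,0.004,0.043,0.02,0],[0,0.004,0.043,0.05,0],[0,0.004,0.043,0.055,0],[0,0.004,0.043,0.055,0]]]' 60 >/dev/null
python3 -m creep '[[[0,0,0,0,0],[0,0,0,0,0],[0,0,0,0,0],[0,-0.01,0,-0.03,0],[0,-0.03,0,-0.07,0],[0,-0.06,0,-0.11,0],[0,-0.09,0,-0.15,0],[0,-0.12,0,-0.19,0],[0,-0.147,0,-0.22,0],[0,-0.187,0,-0.25,0],[0,-0.237,0,-0.285,0],[0,-0.297,0,-0.325,0],[0,-0.347,0,-0.365,0],[0,-0.397,0,-0.4,0],[0,-0.44,0,-0.427,0],[0,-0.44,0,-0.427,0],[0,-0.44,0,-0.427,0],[0,-0.44,0,-0.427,0]]]' 3
python3 -c "
from h import *
p=r.grab_frame('side');save(p,'i8.png',(230,130,330,230),4)
print(brass(p,140,150,340,255));go()"
python3 -m creep '[[[0,0,0,0,0],[0,0,0,0,0],[0,0,0,0,0],[0,0,0,0.04,0],[0,0,0,0.08,0],[0,0,0,0.12,0],[0,0,0,0.16,0],[0,0,0,0.187,0],[0,0,0,0.2,0],[0,0,0,0.2,0],[0,0,0,0.2,0],[0,0,0,0.2,0],[0,0,0,0.2,0]]]' 60
python3 -c "
from h import *
p=r.grab_frame('side');save(p,'i9.png',(230,130,330,230),4)
print(brass(p,140,150,340,255));go()
a,b,c,d=[cv2.imread('pics/%s.png'%n).astype(int) for n in('h8','i8','h9','i9')];print(abs(a-b).mean(),abs(c-d).mean(),abs(a-d).mean())"
python3 -m creep '[[[0,0,0,-0.1,0],[0,0,0,-0.25,0],[0,0,0,-0.45,0],[0,0,0,-0.52,0],[0,0,0,-0.52,0]]]' 60
python3 - <<'E'
from h import *
q=r.grab_frame('top');print(brass(q,120,150,370,260))
go((610,210,240,86.4),(610,280,112,88),(610,342,36,88))
E
```

```text
time: 36.6
eef_pos: [617.8, 3.3, 192.3]
tool_rot: [-3.141, -0.0, 1.51]
wrist_force: [-0.5, 0.3, -1.0]
grip_width: 0.122
gripper_force: 3.0
[]
now [617.8   3.4 192.3] 86.5 w 0.128 gf 3.0 F [-0.6 -0.4 -0.3] t 36.6
time: 37.95
eef_pos: [618.2, 3.0, 163.1]
tool_rot: [3.141, 0.0, 1.51]
wrist_force: [0.4, -0.8, 0.3]
grip_width: 0.114
gripper_force: 60.0
[]
now [618.2   3.1 163. ] 86.5 w 0.115 gf 60.0 F [-1.1  0.6  0.8] t 38.0
1.91129375 2.7816104166666666 8.731266666666667
time: 38.5
eef_pos: [619.4, 3.1, 243.9]
tool_rot: [3.136, -0.0, 1.51]
wrist_force: [0.1, 0.2, -1.2]
grip_width: 0.112
gripper_force: 60.0
[]
now [618.4   3.2 241.6] 86.5 w 0.11 gf 60.0 F [-0.4  0.4 -1.2] t 38.5
(610, 210, 240, 86.4) -> [1.373, -0.14, 0.01, 0.0]
(610, 280, 112, 88) -> [1.839, -0.169, 0.864, -0.004]
(610, 342, 36, 88) -> [2.251, -0.194, 1.37, -0.004]
```

```bash
python3 -m creep '[[[0,0.2,0,0,0],[0,0.5,-0.1,0,0],[0,0.8,-0.17,0,0],[0,0.95,-0.17,0,0],[0,0.95,-0.17,0,0]]]' 60
python3 -m creep '[[[0,0.3,0,0,0],[0,0.6,0,0,0],[0,0.9,0,0,0],[0,0.93,0,0.2,0],[0,0.93,0,0.45,0],[0,0.93,0,0.7,0],[0,0.93,0,0.86,0],[0,0.93,0,0.86,0],[0,0.93,0,0.86,0]]]' 60
python3 -m creep '[[[0,0,0,0,0],[0,0.02,0,0.06,0],[0,0.06,0,0.12,0],[0,0.12,0,0.18,0],[0,0.18,0,0.24,0],[0,0.24,0,0.3,0],[0,0.3,0,0.36,0],[0,0.35,0,0.41,0],[0,0.39,0,0.46,0],[0,0.41,0,0.49,0],[0,0.41,0,0.5,0],[0,0.41,0,0.51,0],[0,0.41,0,0.51,0]]]' 3
python3 -m creep '[[[0.3,0,0,0,0],[0.3,0,0,0,0],[0.3,0,0,0,0],[0.3,0,0,-0.15,0],[0.3,0,0,-0.4,0],[0.3,0,0,-0.7,0],[0.3,0,0,-0.9,0],[0.3,0,0,-0.95,0]]]' 60
python3 - <<'E'
from h import *
q=r.grab_frame("top");p=r.grab_frame("side")
cv2.imwrite("pics/k.png",np.hstack([cv2.resize(q["image"][150:250,140:370,::-1],None,fx=2,fy=2,interpolation=3),cv2.resize(p["image"][175:355,180:345,::-1],None,fx=2,fy=2,interpolation=3)[:200]]) if 0 else np.vstack([cv2.resize(q["image"][155:260,140:360,::-1],(660,315),interpolation=3),cv2.resize(p["image"][170:270,180:400,::-1],(660,280),interpolation=3)]))
print([(round(d["conf"],2),ray(q,d["xy"],0).round(1)) for d in r.tip_of(q,"scoop_1")]);go()
E
```

```text
time: 39.05
eef_pos: [599.8, 149.6, 238.2]
tool_rot: [-3.138, 0.0, 1.514]
wrist_force: [0.0, -0.2, -1.1]
grip_width: 0.113
gripper_force: 60.0
time: 39.95
eef_pos: [609.6, 285.1, 110.8]
tool_rot: [-3.14, 0.001, 1.509]
wrist_force: [0.5, -0.6, -0.0]
grip_width: 0.107
gripper_force: 60.0
time: 41.25
eef_pos: [613.8, 347.7, 35.9]
tool_rot: [3.141, -0.001, 1.509]
wrist_force: [-0.1, 1.0, 2.2]
grip_width: 0.125
gripper_force: 3.0
time: 42.05
eef_pos: [616.1, 348.5, 183.7]
tool_rot: [3.134, -0.004, 1.509]
wrist_force: [-0.1, -0.7, 0.3]
grip_width: 0.301
gripper_force: 0.0
[(0.77, array([588.6, 158.2])), (0.7, array([604.3, 282.6])), (0.67, array([531. , -27.9])), (0.55, array([650.4, 183. ]))]
now [613.4 347.2 176.9] 86.5 w 0.298 gf 0.0 F [ 0.2 -0.4 -0.2] t 42.2
```

View pics/k.png

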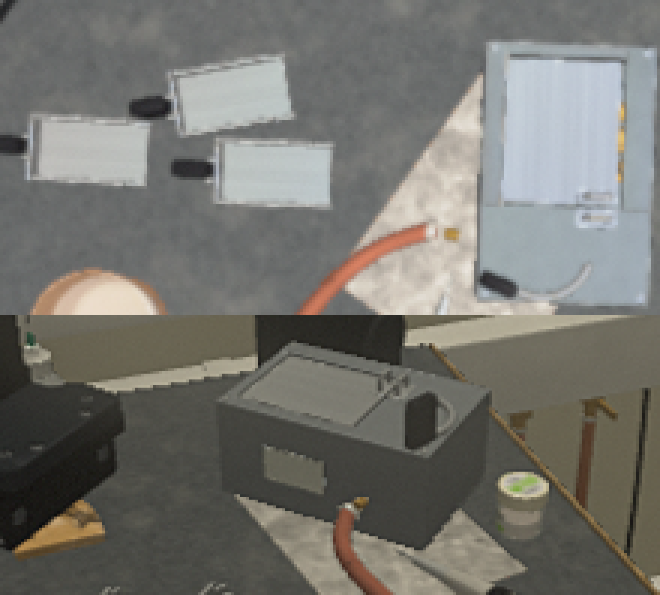

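Run:
```python
from h import *
q=r.grab_frame("top")
f=lambda c:(140+(c[0]+.5)/3-.5,155+(c[1]+.5)/3-.5)
# refined dark tab by mask
u0,v0=f((478,268));u1,v1=f((520,300))
g=q["image"][int(v0):int(v1)+1,int(u0):int(u1)+1].max(2); ys,xs=np.nonzero(g<75)
pts=np.float32(np.c_[xs+int(u0),ys+int(v0)]); print(len(pts),cv2.minAreaRect(pts))
W=np.array([w2b(ray(q,x,125)) for x in pts]); m=W.mean(0); _,_,V=np.linalg.svd(W-m); print("tab box",m,"axis",V[0],np.degrees(np.arctan2(V[0][1],V[0][0])),(W@V[0]).max()-(W@V[0]).min(),(W@V[1]).max()-(W@V[1]).min())
t=w2b(ray(q,f((588,264)),93));print("tip box",t)
for a in range(-125,-95,5):
    R=rot(np.radians(a));print(a,"centre from tab",(m-R@[32,-18]).round(1),"from tip",(t-R@[0,32]).round(1))
go((*b2w(m),190,60))
```

```text
51 ((305.39654541015625, 249.25860595703125), (11.698805809020996, 4.270992755889893), 21.801406860351562)
tab box [-43.97527387 -72.74887845] axis [ 0.93924144 -0.34325722] -20.07544608744613 21.924538880656016 8.062485055155847
tip box [ 15.54941225 -59.00042188]
-125 centre from tab [-10.9 -56.9] from tip [-10.7 -40.6]
-120 centre from tab [-12.4 -54. ] from tip [-12.2 -43. ]
-115 centre from tab [-14.1 -51.4] from tip [-13.5 -45.5]
-110 centre from tab [-16.1 -48.8] from tip [-14.5 -48.1]
-105 centre from tab [-18.3 -46.5] from tip [-15.4 -50.7]
-100 centre from tab [-20.7 -44.4] from tip [-16.  -53.4]
now [612.6 346.9 175.3] 86.5 w 0.299 gf 0.0 F [ 0.9 -0.1 -0.2] t 42.2
(np.float64(515.1389949023934), np.float64(4.132055447381113), 190, 60) -> [-2.321, -0.509, -0.098, 0.074]
```

```bash
python3 -m creep '[[[0.35,-0.3,0,-0.15,0],[0.35,-0.6,-0.1,-0.15,0],[0.35,-0.9,-0.2,-0.15,0],[0.35,-0.95,-0.25,-0.15,0]]]' >/dev/null
python3 -m creep '[[[0.35,-0.3,0,0,0],[0.35,-0.6,-0.1,0,0],[0.35,-0.9,-0.2,0,0],[0.35,-0.95,-0.25,0,0]]]' >/dev/null
python3 - <<'E'
from h import *
go((515.1,3.6,180,66.4),(515.1,3.6,98.5,66.4))
E
```

```text
now [519.3  64.9 197.7] 86.3 w 0.351 gf 0.0 F [ 0.7  0.1 -0.7] t 43.0
(515.1, 3.6, 180, 66.4) -> [-0.41, -0.002, 0.118, 0.055]
(515.1, 3.6, 98.5, 66.4) -> [-0.41, -0.002, 0.662, 0.055]
```

```bash
python3 -m creep '[[[0.35,-0.2,0,0,0.02],[0.35,-0.41,-0.002,0.1,0.055],[0.35,-0.41,-0.002,0.1,0.055],[0.35,-0.41,-0.002,0.1,0.055],[0.35,-0.41,-0.002,0.3,0.055],[0.35,-0.41,-0.002,0.5,0.055],[0.35,-0.41,-0.002,0.62,0.055],[0.35,-0.41,-0.002,0.662,0.055],[0.35,-0.41,-0.002,0.662,0.055],[0.35,-0.41,-0.002,0.662,0.055],[0,-0.41,-0.002,0.662,0.055],[0,-0.41,-0.002,0.662,0.055],[0,-0.41,-0.002,0.662,0.055],[0,-0.41,-0.002,0.662,0.055],[0,-0.41,-0.002,0.662,0.055]]]' 25
python3 - <<'E'
from h import *
q=r.grab_frame("top");p=r.grab_frame("side")
for n,z in(("pin_tip",93),): 
  for c in(q,p): print(n,[(round(d["conf"],2),w2b(ray(c,d["xy"],z)).round(1)) for d in r.tip_of(c,n)])
s=r.sense();t=w2b(s["eef_pos"]);a=np.degrees(s["tool_rot"][2])+90+93.58-360
print("angle",a,"local tcp if centre -15.3,-48.5",rot(-np.radians(a))@(t-[-15.3,-48.5]))
go()
E
```

```text
time: 44.55
eef_pos: [517.6, 6.3, 101.6]
tool_rot: [3.141, -0.0, 1.164]
wrist_force: [-0.5, -0.8, 3.2]
grip_width: 0.104
gripper_force: 25.0
pin_tip []
pin_tip [(0.43, array([ 13.8, -53.7]))]
angle -109.7307529295295 local tcp if centre -15.3,-48.5 [ 31.11084265 -21.71949851]
now [517.6   6.3 101.6] 66.7 w 0.105 gf 25.0 F [-0.8  0.3  4.6] t 44.8
```

Run:
```python
from h import *
L=(32,-21.5); z=101.6
go(*[pinT(c,a,z,L) for c,a in(((-15.3,-48.5),-109.7),((-15,-48),-122),((-14.5,-44),-132),((-14,-33),-135),((-12.2,-22.2),-135))])
```

```text
now [517.6   6.3 101.6] 66.7 w 0.105 gf 25.0 F [-0.8  0.3  4.6] t 44.8
(np.float64(516.7), np.float64(6.4), 101.6, 66.69999999999999) -> [-0.001, -0.006, -0.0, -0.0]
(np.float64(524.5), np.float64(9.8), 101.6, 54.39999999999998) -> [0.04, 0.033, -0.0, 0.034]
(np.float64(534.9), np.float64(10.8), 101.6, 44.39999999999998) -> [0.074, 0.094, -0.0, 0.062]
(np.float64(547.9), np.float64(10.0), 101.6, 41.39999999999998) -> [0.103, 0.176, -0.0, 0.07]
(np.float64(558.6), np.float64(7.5), 101.6, 41.39999999999998) -> [0.116, 0.248, -0.0, 0.07]
```

```bash
python3 -m creep '[[[0,0.02,0.017,0,0.017],[0,0.04,0.033,0,0.034],[0,0.057,0.064,0,0.048],[0,0.074,0.094,0,0.062],[0,0.088,0.135,0,0.066],[0,0.103,0.176,0,0.07],[0,0.11,0.21,0,0.07],[0,0.116,0.248,0,0.07],[0,0.116,0.248,0,0.07],[0,0.116,0.248,0,0.07],[0,0.116,0.248,0,0.07]]]' 25
python3 - <<'E'
from h import *
q=r.grab_frame("top");p=r.grab_frame("side")
for c in(q,p): print([(round(d["conf"],2),np.round(d["xy"],1),w2b(ray(c,d["xy"],93)).round(1)) for d in r.tip_of(c,"pin_tip")])
s=r.sense();t=w2b(s["eef_pos"]);a=np.degrees(s["tool_rot"][2])+90+93.58-360
print("angle",a,"centre",t-rot(np.radians(a))@[32,-21.5])
L=(32,-21.5); z=s["eef_pos"][2]
go(*[pinT((-12.2,-22.2),a,z,L) for a in(-135,-127,-119,-111,-103,-95)])
E
```

```text
time: 45.85
eef_pos: [559.2, 7.2, 101.6]
tool_rot: [3.139, -0.001, 0.724]
wrist_force: [1.8, -1.5, 3.8]
grip_width: 0.101
gripper_force: 25.0
[]
[(0.45, array([316.8, 197.1]), array([ 19.1, -39.4]))]
angle -134.9213734828803 centre [-11.98416512 -21.58390985]
now [559.1   7.2 101.6] 41.5 w 0.102 gf 25.0 F [ 3.3 -3.   3.9] t 46.0
(np.float64(558.6), np.float64(7.5), np.float64(101.56287048161134), 41.39999999999998) -> [-0.001, -0.004, -0.0, 0.0]
(np.float64(553.3), np.float64(6.4), np.float64(101.56287048161134), 49.39999999999998) -> [-0.033, -0.022, -0.0, -0.022]
(np.float64(548.2), np.float64(4.6), np.float64(101.56287048161134), 57.39999999999998) -> [-0.066, -0.035, -0.0, -0.044]
(np.float64(543.4), np.float64(2.1), np.float64(101.56287048161134), 65.39999999999998) -> [-0.101, -0.044, -0.0, -0.066]
(np.float64(539.1), np.float64(-1.0), np.float64(101.56287048161134), 73.39999999999998) -> [-0.136, -0.047, -0.0, -0.089]
(np.float64(535.2), np.float64(-4.7), np.float64(101.56287048161134), 81.39999999999998) -> [-0.172, -0.046, -0.0, -0.111]
```

```bash
python3 -m creep '[[[0,0,0,-0.007,0],[0,0,0,-0.007,0],[0,0,0,-0.007,0]]]' 25
python3 - <<'E'
from h import *
p=r.grab_frame("side")
im=p["image"]; c=[proj(p,[*b2w(np.array((-12,-22))+32*np.array([np.cos(t),np.sin(t)])),96]) for t in np.radians([-135,-120,-105,-90,-75,-60,-45])]
print(np.round(c,1).tolist())
g=cv2.cvtColor(im,cv2.COLOR_RGB2GRAY)
print("staple",proj(p,[*b2w((20,-28.5)),95]).round(1), "tipx",proj(p,[*b2w((10.6,-44)),93]).round(1))
print(g[184:212,304:334])
E
```

```text
time: 46.35
eef_pos: [557.7, 7.8, 101.6]
tool_rot: [-3.14, 0.001, 0.724]
wrist_force: [0.6, -0.1, 3.2]
grip_width: 0.106
gripper_force: 25.0
[[308.0, 208.1], [311.6, 207.2], [314.6, 205.9], [316.7, 204.2], [318.0, 202.2], [318.2, 200.2], [317.3, 198.3]]
staple [312.5 195. ] tipx [317.  199.4]
[[ 36  37  38  38  37  36  36  38  34  35  38  34  37  36  36  33  35  37
   40  40  35  39  51  52  51  39  28  68 113 105]
 [ 36  37  36  32  37  38  36  36  34  36  35  37  37  37  41  35  37  37
   37  35  38  44  53  54  53  38  28  68 114 107]
 [ 38  38  34  36  36  33  37  39  34  37  38  37  39  37  36  37  39  38
   39  34  40  50  55  52  48  37  29  67 111 108]
 [ 37  39  38  39  40  40  38  37  37  38  39  37  38  37  39  38  35  40
   39  39  36  37  46  47  39  36  29  68 111 105]
 [ 39  39  38  38  38  38  39  36  39  38  39  38  40  36  38  37  39  38
   37  40  37  37  38  39  38  32  45  84 111 106]
 [ 40  40  40  37  40  38  38  39  40  38  37  39  37  39  40  38  37  40
   40  40  41  39  37  37  40  35  47  83 105 105]
 [ 38  38  39  38  38  37  39  40  39  38  37  39  35  4
[... 1994 characters left out ...]
131 112  92  85 106 108
  107 105 106 107 106 105 107 106 108 106 107 108]
 [ 45  42  49  83 107 102 104 105 119 136 128 111 102  83  86 107 109 108
  107 109 107 107 108 108 106 107 107 107 109 105]
 [ 45  44  51  95 143 152 143 130 115 108  97  76  72  88 107 108 108 108
  106 108 108 109 109 108 108 105 107 107 106  84]
 [ 44  40  52  84 113 108  99  88  77  71  77  87 104 105 108 107 104 105
  107 106 105 108 107 106 107 108 108 109  97  60]
 [ 46  41  43  61  72  67  72  80  86 102 104 106 110 107 107 107 104 104
  105 106 107 106 107 107 107 107 109  98  64  62]
 [ 39  36  46  77  93 103 104 105 104 107 107 105 106 107 107 107 105 107
  106 107 106 104 107 106 107 111 102  67  62  64]]
```

```bash
python3 -m creep '[[[0,-0.016,-0.009,0,-0.011],[0,-0.032,-0.018,0,-0.022],[0,-0.048,-0.025,0,-0.033],[0,-0.065,-0.031,0,-0.044],[0,-0.082,-0.036,0,-0.055],[0,-0.1,-0.04,0,-0.066],[0,-0.1,-0.04,0,-0.066],[0,-0.1,-0.04,0,-0.066]]]' 25
python3 - <<'E'
from h import *
p=r.grab_frame("side");g=cv2.cvtColor(p["image"],cv2.COLOR_RGB2GRAY)
s=r.sense();t=w2b(s["eef_pos"]);a=np.degrees(s["tool_rot"][2])+90+93.58-360
print("angle",a,"centre",t-rot(np.radians(a))@[32,-21.5])
print(g[190:210,304:326])
L=(32,-21.5); z=s["eef_pos"][2]
go(*[pinT((-12.1,-22),a,z,L) for a in(-111,-103,-95,-87,-79,-71)])
E
```

```text
time: 47.2
eef_pos: [542.4, 2.5, 101.6]
tool_rot: [-3.14, -0.0, 1.137]
wrist_force: [-1.4, 1.5, 3.7]
grip_width: 0.106
gripper_force: 25.0
angle -111.23345446029896 centre [-12.42351837 -23.34111032]
[[ 38  40  37  38  34  36  39  38  38  36  34  33  50  91 108 115 125  87
   28  34  33  36]
 [ 40  39  38  37  38  36  37  38  37  40  36  33  67 110 110 112 118  95
   28  38  33  37]
 [ 42  40  40  37  40  39  37  39  36  36  37  28  70 115 109 108 111  98
   35  53  35  37]
 [ 42  40  39  36  39  37  42  38  36  37  37  35  72 113 106 108 110  95
   34  54  41  36]
 [ 40  41  40  37  43  40  37  40  39  38  37  37  76 116 109 106 108  96
   47  31  29  31]
 [ 42  39  40  42  39  41  38  39  40  40  35  46  96 130 115 106 109 109
   97  67  37  43]
 [ 43  41  39  41  41  40  40  39  40  37  32  61 109 131 109 106 108 110
  110 106 106 105]
 [ 43  42  42  40  40  42  41  41  41  39  39  48  90 121 125 109 105 108
  109 109 109 111]
 [ 41  41  43  41  41  40  41  41  40  42  37  44  68  90 120 113  86 106
  107 103 108 106]
 [ 43  43  42  43  41  41  42  42  40  42  38  68 100  80 102 1
[... 1053 characters left out ...]
p.float64(2.0), np.float64(101.58433416081422), 65.39999999999998) -> [0.0, 0.008, -0.0, -0.001]
(np.float64(539.3), np.float64(-1.1), np.float64(101.58433416081422), 73.39999999999998) -> [-0.031, -0.009, -0.0, -0.023]
(np.float64(535.4), np.float64(-4.8), np.float64(101.58433416081422), 81.39999999999998) -> [-0.064, -0.022, -0.0, -0.045]
(np.float64(532.0), np.float64(-9.0), np.float64(101.58433416081422), 89.39999999999998) -> [-0.099, -0.031, -0.0, -0.067]
(np.float64(529.3), np.float64(-13.7), np.float64(101.58433416081422), 97.39999999999998) -> [-0.135, -0.034, -0.0, -0.089]
(np.float64(527.2), np.float64(-18.6), np.float64(101.58433416081422), 105.4) -> [-0.17, -0.033, -0.0, -0.112]
```

```bash
python3 -m creep '[[[0,-0.015,0,0,-0.012],[0,-0.031,-0.009,0,-0.023],[0,-0.047,-0.016,0,-0.034],[0,-0.064,-0.022,0,-0.045],[0,-0.081,-0.027,0,-0.056],[0,-0.099,-0.031,0,-0.067],[0,-0.099,-0.031,0,-0.067]]]' 25
python3 - <<'E'
from h import *
s=r.sense();t=w2b(s["eef_pos"]);a=np.degrees(s["tool_rot"][2])+90+93.58-360
print("angle",a,"centre",t-rot(np.radians(a))@[32,-21.5])
L=(32,-21.5); z=s["eef_pos"][2]
go(*[pinT((-12.1,-22),a,z,L) for a in(-87,-79,-71,-63,-55)])
E
```

```text
time: 47.95
eef_pos: [532.3, -9.6, 101.6]
tool_rot: [-3.141, 0.0, 1.559]
wrist_force: [0.8, -0.3, 1.4]
grip_width: 0.104
gripper_force: 25.0
angle -87.10880475936966 centre [-11.50696778 -21.70644338]
now [532.3  -9.6 101.6] 89.3 w 0.104 gf 25.0 F [ 0.8 -0.3  1.4] t 48.0
(np.float64(532.0), np.float64(-9.0), np.float64(101.61733234335397), 89.39999999999998) -> [0.004, -0.002, -0.0, -0.0]
(np.float64(529.3), np.float64(-13.7), np.float64(101.61733234335397), 97.39999999999998) -> [-0.028, -0.02, -0.0, -0.022]
(np.float64(527.2), np.float64(-18.6), np.float64(101.61733234335397), 105.4) -> [-0.061, -0.033, -0.0, -0.045]
(np.float64(525.9), np.float64(-23.8), np.float64(101.61733234335397), 113.4) -> [-0.095, -0.042, -0.0, -0.067]
(np.float64(525.3), np.float64(-29.2), np.float64(101.61733234335397), 121.4) -> [-0.131, -0.045, -0.0, -0.089]
```

Low force; going on through the second eye.

```bash
python3 -m creep '[[[0,-0.014,-0.01,0,-0.011],[0,-0.028,-0.02,0,-0.022],[0,-0.045,-0.027,0,-0.034],[0,-0.061,-0.033,0,-0.045],[0,-0.078,-0.038,0,-0.056],[0,-0.095,-0.042,0,-0.067],[0,-0.113,-0.044,0,-0.078],[0,-0.131,-0.045,0,-0.089],[0,-0.131,-0.045,0,-0.089]]]' 25
python3 - <<'E'
from h import *
s=r.sense();t=w2b(s["eef_pos"]);a=np.degrees(s["tool_rot"][2])+90+93.58-360
print("angle",a,"centre",t-rot(np.radians(a))@[32,-21.5])
L=(32,-21.5); z=s["eef_pos"][2]
go(*[pinT((-12.1,-22),a,z,L) for a in(-55,-47,-39,-31,-23,-17)])
q=r.grab_frame("top");p=r.grab_frame("side")
for c in(q,p): print([(round(d["conf"],2),np.round(d["xy"],1),w2b(ray(c,d["xy"],93)).round(1)) for d in r.tip_of(c,"pin_tip")])
E
```

```text
time: 48.85
eef_pos: [525.4, -29.3, 101.6]
tool_rot: [-3.141, -0.0, 2.117]
wrist_force: [0.8, -0.9, 1.1]
grip_width: 0.105
gripper_force: 25.0
angle -55.12771191435769 centre [-11.95415734 -21.87673806]
now [525.4 -29.3 101.6] 121.3 w 0.105 gf 25.0 F [ 0.8 -0.9  1.1] t 48.9
(np.float64(525.3), np.float64(-29.2), np.float64(101.60185001704491), 121.4) -> [0.001, -0.0, -0.0, -0.0]
(np.float64(525.4), np.float64(-34.6), np.float64(101.60185001704491), 129.4) -> [-0.03, -0.019, -0.0, -0.023]
(np.float64(526.3), np.float64(-39.9), np.float64(101.60185001704491), 137.4) -> [-0.064, -0.032, -0.0, -0.045]
(np.float64(527.9), np.float64(-45.0), np.float64(101.60185001704491), 145.4) -> [-0.098, -0.04, -0.0, -0.067]
(np.float64(530.3), np.float64(-49.8), np.float64(101.60185001704491), 153.4) -> [-0.134, -0.043, -0.0, -0.089]
(np.float64(532.4), np.float64(-53.3), np.float64(101.60185001704491), 159.4) -> [-0.161, -0.043, -0.0, -0.106]
[(0.57, array([336.4, 213.6]), array([14.8, -2.6]))]
[(0.51, array([299.9, 229.7]), array([-108.3,  -64. ])), (0.41, array([300.4, 196.3]), array([ 5.3, -6.1]))]
```

```bash
python3 -m creep '[[[0,-0.015,-0.01,0,-0.012],[0,-0.03,-0.019,0,-0.023],[0,-0.047,-0.026,0,-0.034],[0,-0.064,-0.032,0,-0.045],[0,-0.081,-0.036,0,-0.056],[0,-0.098,-0.04,0,-0.067],[0,-0.116,-0.042,0,-0.078],[0,-0.134,-0.043,0,-0.089],[0,-0.148,-0.043,0,-0.098],[0,-0.161,-0.043,0,-0.106],[0,-0.168,-0.043,0,-0.11],[0,-0.168,-0.043,0,-0.11]]]' 25
python3 - <<'E'
from h import *
s=r.sense();t=w2b(s["eef_pos"]);a=np.degrees(s["tool_rot"][2])+90+93.58-360
print("angle",a,"centre",t-rot(np.radians(a))@[32,-21.5]);go()
q=r.grab_frame("top")
for n,z in(("pin_tip",93),("home_tip",93)):print(n,[(round(d["conf"],2),w2b(ray(q,d["xy"],z)).round(1)) for d in r.tip_of(q,n)])
E
```

```text
time: 50.25
eef_pos: [533.2, -53.8, 101.7]
tool_rot: [3.142, -0.001, 2.809]
wrist_force: [0.9, -0.5, -0.6]
grip_width: 0.103
gripper_force: 25.0
angle -15.457820364030567 centre [-12.39090026 -21.86790297]
now [533.2 -53.8 101.7] 161.0 w 0.103 gf 25.0 F [ 0.9 -0.5 -0.6] t 50.2
pin_tip [(0.34, array([-305.2,   -2.8]))]
home_tip [(0.74, array([-3.6, 12.4])), (0.74, array([-249.3, -167.9]))]
```

Home by the numbers. Open the fingers, withdraw, and check.

```bash
python3 -m creep '[[[0.2,0,0,0,0],[0.3,0,0,0,0],[0.3,0,0,0,0],[0.3,0,0,0,0],[0.3,0,0,-0.1,0],[0.3,0,0,-0.25,0],[0.3,0,0,-0.5,0],[0.3,0,0,-0.8,0],[0.3,0,0,-1,0]]]' 25
python3 -m creep '[[[0.3,-0.3,0.3,0,0],[0.3,-0.6,0.6,0,0],[0.3,-0.9,0.9,0,0],[0.3,-1,1,0,0],[0.3,-1,1,0,0]]]'
python3 - <<'E'
from h import *
go()
q=r.grab_frame("top");p=r.grab_frame("side")
for c in(q,p):
  for n,z in(("pin_tip",93),("home_tip",93),("pin_grip",117),("home_grip",117)):print(n,[(round(d["conf"],2),w2b(ray(c,d["xy"],z)).round(1)) for d in r.tip_of(c,n)])
  print([(round(d["conf"],2),ray(c,d["xy"],0).round(1)) for d in r.tip_of(c,"scoop_1")],[(d["conf"],w2b(ray(c,d["xy"],30)).round(1)) for d in r.tip_of(c,"casting_1") if d["conf"]>.3])
  for n in("powder_jar","dropper","work_cast"):print(n,[(round(d["conf"],2),ray(c,d["xy"],0).round()) for d in r.tip_of(c,n)][:2])
g=cv2.cvtColor(q["image"],cv2.COLOR_RGB2GRAY);a,b=np.floor(proj(q,[*b2w((5,-20)),93])).astype(int)
print(a,b,brass(q,120,140,370,260),brass(p,140,150,340,340));print(g[b-16:b+20,a-18:a+14])
E
```

```text
time: 51.3
eef_pos: [534.3, -54.1, 257.0]
tool_rot: [3.141, 0.005, 2.81]
wrist_force: [-0.0, 0.0, 0.2]
grip_width: 0.302
gripper_force: 0.0
time: 51.8
eef_pos: [726.7, 41.4, 251.3]
tool_rot: [3.141, -0.0, 2.812]
wrist_force: [-0.5, -0.2, -2.0]
grip_width: 0.298
gripper_force: 0.0
now [726.7  41.4 251.3] 161.1 w 0.298 gf 0.0 F [-0.5 -0.2 -2. ] t 51.8
pin_tip []
home_tip [(0.86, array([-1.7, 13.7])), (0.19, array([-152.9,  144.4]))]
pin_grip [(0.7, array([  9.4, -45.1]))]
home_grip [(0.65, array([ 11.6, -46.6]))]
[(0.94, array([598. , 158.5])), (0.67, array([657.1, 186.7])), (0.58, array([605.6, 286.7]))] [(0.55, array([-6.3, -1.9]))]
powder_jar [(0.56, array([455., -45.]))]
dropper [(0.62, array([602., -46.])), (0.44, array([426., 232.]))]
work_cast [(0.86, array([759., 101.]))]
pin_tip [(0.48, array([ 1.5, 14. ]))]
home_tip [(0.98, array([-3.2,  6.2])), (0.42, array([-15.2, -22.3]))]
pin_grip [(0.53, array([ 18.2, -40.2]))]
home_grip [(0.7, array([  0.9, -51.5])), (0.55, array([-265.8,   51.9])), (0.52, array([-60.7, -42.7]))]
[(0.81, array([589.2, 154.6])), (0.75, array([645.2, 186.5]))] []
powder_jar [(0.61, array([451., -39.]))]
dropper [(0.83, array([414., 227.]))]
work_cast [(0.96, array([765., 100.]))]
330 222 [] []
[[110 110 109 ... 197 193 193]
 [111 110 112 ... 196 194 190]
 [111 110 110 ... 197 192 192]
 ...
 [116 117 116 ... 166 167 169]
 [118 116 117 ... 168 167 168]
 [117 116 116 ... 165 167 168]]
```

Run:
```python
from h import *
q=r.grab_frame("top");im=q["image"]
u,v=np.floor(proj(q,[*b2w((14,-47)),125])).astype(int)
g=im[v-12:v+13,u-12:u+13].max(2);ys,xs=np.nonzero(g<75)
W=np.array([w2b(ray(q,(x+u-12,y+v-12),125)) for x,y in zip(xs,ys)]);m=W.mean(0);_,_,V=np.linalg.svd(W-m)
a=np.degrees(np.arctan2(*V[0][::-1]));print("tab",len(W),m,"axis deg (want 75)",a%180,np.ptp(W@V[0]),np.ptp(W@V[1]))
old=cv2.imread("pics/topk.png")[:,:,::-1].astype(int);d=abs(old-im.astype(int)).max(2)
B2=[(x,y) for y in range(v-40,v+12) for x in range(u-25,u+25) if d[y,x]>25]
P=np.array([w2b(ray(q,b,93)) for b in B2]);r_=np.hypot(*(P+[12,21.5]).T);an=np.degrees(np.arctan2(*(P+[12,21.5]).T[::-1]))
k=(abs(r_-32)<6);print(np.histogram(an[k],np.arange(-60,120,10)))
# brass-like pixels in the gap
h=cv2.cvtColor(im,cv2.COLOR_RGB2HSV);mm=cv2.inRange(h,(12,90,60),(32,255,255));print([w2b(ray(q,(x,y),90)).round() for y,x in np.argwhere(mm) if abs(w2b(ray(q,(x,y),90))[0])<58 and abs(w2b(ray(q,(x,y),90))[1])<87])
```

```text
tab 52 [ 11.58003511 -46.36776207] axis deg (want 75) 77.00765621247005 20.589217773103453 10.027598455334427
(array([14, 12, 16, 15,  1,  5,  3,  3,  6,  7, 13, 15, 18, 17, 20, 15, 18]), array([-60, -50, -40, -30, -20, -10,   0,  10,  20,  30,  40,  50,  60,
        70,  80,  90, 100, 110]))
[array([-27.,  54.]), array([-21.,  50.]), array([34., 44.]), array([34., 42.]), array([34., 41.]), array([34., 39.]), array([34., 37.]), array([35., 29.]), array([35., 27.]), array([33., 25.]), array([35., 25.]), array([33., 23.]), array([35., 23.]), array([33., 21.]), array([35., 21.]), array([33., 19.]), array([35., 19.]), array([33., 17.]), array([35., 17.]), array([-44.,   2.]), array([34., -1.]), array([34., -3.]), array([-34., -15.])]
```

```bash
python3 -m creep '[[[0.3,0,0,0,0],[0.3,0,0,0,0],[0.3,0,0,0,0],[0.3,0,0,0,0]]]' | tail -4; python3 -c "
from plant import r
print(r.finish_job())"
```

```text
tool_rot: [-3.142, 0.0, 2.81]
wrist_force: [0.2, -0.2, 0.1]
grip_width: 0.299
gripper_force: 0.0
the job is handed in; nothing more can be done
None
```

I handed the job in at about 52 s: pin drawn out, all three scoops emptied through the flap and set back on the bench, and the pin swung home about 3 mm from its nominal grip position. The hand-in returned no verdict; inside the box I could see brass only through the narrow gap behind the flap, so not all six pieces were counted, and one scoop got knocked aside but lay flat in the last picture.

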